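Pack the coupling nuts into their tub and close the drawer

TASK

Pull the drawer of the plywood unit out, put all the loose steel coupling nuts from the bench into the white tub that stands in it, then press the white lid onto the tub until it has snapped fully home and sits level all round. Last, push the drawer completely shut; leave the other things on the bench where they are.

Things in the scene. Friction and masses are not known exactly. Their poses are not given: they have to be found in the camera images.
- drawer (a joint): How far the drawer is pulled out, in m: 0 shut, 0.15 fully out (end stop). It starts part-way out, the tub still partly under the unit's top board; fully out, the tub's centre stands 75 mm in front of the unit's face. About 3 N moves it and it stays where it is left. Drawer front 12 mm thick, top edge 105 mm above the bench; sides 39 mm.
- drawer_handle (a point): Middle of the drawer's steel bar handle: a horizontal round bar 10 mm thick and 100 mm long, 95 mm above the bench and 50 mm out from the drawer front's outer face. Moves with the drawer. Its x axis points into the unit (the drawer opens along -x), y runs along the bar, z is up.
- tub_rim (a point): Centre of the mouth of the round white tub, level with its top edge (92 mm above the bench); x into the unit, z up. The tub is fixed to the drawer floor, its axis 75 mm behind the front's outer face, 125 mm from the handle bar. 92 mm across at the top, 84 mm inside, 76 mm deep.
- lid_center (a point): Loose white lid: point on its axis 23 mm above its underside (half-way up). It stands right way up on the bench. From below: plug 69 mm across, snap bead 78 mm across (4 to 8.5 mm up), neck 69 mm, flange 100 mm across (20 to 25 mm up), then a grip bar 60 mm long, 16 mm wide, 21 mm high (25 to 46 mm up) along its x axis. z up. About 90 g.
- nut0_center (a point): Centre of a loose steel hexagon coupling nut (threaded-rod connector), 18 mm across flats, 21 mm across corners, 30 mm long, about 50 g, starting flat on the bench; its x axis runs along the length. May be absent.
- nut1_center (a point): Centre of a loose steel hexagon coupling nut (threaded-rod connector), 18 mm across flats, 21 mm across corners, 30 mm long, about 50 g, starting flat on the bench; its x axis runs along the length. May be absent.
- nut2_center (a point): Centre of a loose steel hexagon coupling nut (threaded-rod connector), 18 mm across flats, 21 mm across corners, 30 mm long, about 50 g, starting flat on the bench; its x axis runs along the length. May be absent.
- nut3_center (a point): Centre of a loose steel hexagon coupling nut (threaded-rod connector), 18 mm across flats, 21 mm across corners, 30 mm long, about 50 g, starting flat on the bench; its x axis runs along the length. May be absent.
- nut4_center (a point): Centre of a loose steel hexagon coupling nut (threaded-rod connector), 18 mm across flats, 21 mm across corners, 30 mm long, about 50 g, starting flat on the bench; its x axis runs along the length. May be absent.
- tape: Bystander: a black roll of tape lying flat, 70 mm across, 19 mm high; origin under its centre.
- measure: Bystander: an orange tape measure, 70 x 45 mm, 60 mm high; origin under its centre.
- driver: Bystander: a screwdriver with a blue handle (100 mm long, 24 mm thick) and a 110 mm blade, lying beyond the work; origin at the handle's front end, blade along x.
- grease: Bystander: a grey jar with a black cap, 64 mm across, 90 mm high; origin under its centre.
- unit: Low plywood drawer unit standing firmly on the bench, 190 mm wide, 230 mm deep, 138 mm high, open in front above the drawer front; origin under its centre, x axis from its open front to its back. A fully seated lid passes 8 mm under the top board; a lid merely laid on, or crooked, does not.
- lid: The same lid, origin at its underside's centre, axes as lid_center. Fits the tub at any yaw. Laid on, its bead rests on the nibs, lid_center 13 to 17 mm above tub_rim; pressed down on the middle with about 15 to 20 N it snaps past them until the flange lies on the rim, lid_center then 3 mm above tub_rim. Pressed at one side it goes in crooked.
- tub_floor (a point): The same tub, centre of its inner floor, axes as tub_rim. Wall 4 mm. Inside the rim four white sprung nibs (12 mm balls centred 7 mm below the top edge, diagonally to the drawer) stand 5.5 mm in from the wall, clear mouth 73 mm between them; they show as bumps outside. The seated lid reaches 20 mm down into the tub: nuts piled up higher than that keep it from closing.

How it is judged:
By the outcome, as a careful person would: the job done as asked, in the order asked, and still so for the second after the job is handed in, with the robot touching nothing.
Of nut0, nut1, nut2, nut3, nut4 only 3 to 5 are there at a start; the rules pass over those that are not, and their reading is None.
At some moment in a run one of lid, nut0, nut1, nut2, nut3, nut4 may be knocked a few centimetres aside while the robot is not near it.
Once in a run the grip may slacken for a moment while it holds something.
It also fails if it takes over 210 s, if anything falls off the work surface, if the arm or the gripper's body presses on something with over 40 N, if the wrist force passes 120 N, or if a joint passes its speed limit or range.

ROBOT

A 7-joint arm with a two-finger parallel gripper is mounted at the origin on the work surface. World frame = base frame: x ahead of the robot, y to its left, z up, the work surface at z = 0. Lengths are in m, angles in rad, forces in N, time in s.
With the tool pointing down it reaches from about 0.375 to 0.925 m from the base axis. Payload 3.1 kg.
Tool frame: the origin (TCP) lies on the mounting face of the last link; the fingertips stand 173 mm ahead of it and the grasp point (between the pads) lies pinch_z ahead of it (pinch_z is the distance from the TCP to the grasp point, in m); z points along the fingers, y is the line along which they close (so a half turn about z gives the same grasp; the last joint's range is limited). The gripper opens to 85 mm and grips with 20 to 120 N. Pads are 22 mm wide; open, the fingers measure 114 mm over their backs; the gripper's body (76 mm by 85 mm) begins 54 mm behind the grasp point. The pads swing forward as they close: fully open they stand 13 mm farther back than shut.
Start: joints at [-1.356, 0.383, 0.044, 1.598, -0.018, 1.161, -0.05], TCP at [0.2, 0.618, 0.405] pointing down, gripper open.
Joint ranges: [-2.61, 2.61], [-0.41, 2.15], [-1.48, 1.57], [0, 2.5], [-1.57, 4.71], [0.05, 1.97], [-2.85, 2.85]. Speed limits (rad/s): [2.79, 2.79, 3.14, 3.14, 3.14, 3.14, 3.14].

INTERFACE

Orientations are given as a 3x3 rotation matrix whose columns are the frame's x, y, z axes.
In Python, from plant import get_obs, grab_frame, close_job, pinch_z gives the robot as it stands. The module is installed in compiled form; this text tells all that it offers.
- The arm moves only by the tool arm_command, never from a script. Its argument "moves" is a list of rows, each an object of numbers: "tx", "ty", "tz": the shift along the tool's x, y, z in m; "ax", "ay", "az": the turn, a rotation vector about the tool's x, y, z in rad. In form: [{"tx": .., "ty": .., "tz": .., "ax": .., "ay": .., "az": ..}, ...]. A call has 1 to 8 rows; each row shifts and turns the commanded pose from where the row before left it, along the tool's axes as they then stand; what a row does not reach is not made up. A row lasts 1/12 s, in which the tool goes at most 41.7 mm and 7.16 degrees, less where a joint would pass 70% of its speed; a pose out of reach is approached as far as the arm can. A call is refused whole if a number of a shift passes 0.0417 or a number of a turn 0.125, either way. A call with a gripper value outside its range is refused whole. "hand" is the closure, from 0 (fully open) to 1 (shut), set as the call begins (left out, the last holds). The fingers move at their own pace and stop on an object; "force" is the grip in N (left out, the last holds). Time passes only in rows, so rows that do not move let the fingers close. It gives the time, the measured TCP pose, the force, the opening and the grip force at its end, in the units of the state.
- get_obs(): the state, without advancing time (a new reading comes with each control period).
- grab_frame(name): name is "side" or "top" or "wrist"; returns a dict with "img" (480x640x3 uint8, red, green, blue), "range_z" (480x640 float32, m along the optical axis (not along the pixel's ray), 0 where there is no reading), "fx", "fy", "cx", "cy" (pixels), "k1" (the pictures are not rectified: a ray, as slopes to the right and down, at radius r is drawn at 1 + k1 r^2 times it, then the intrinsics apply), "rvec" (rotation vector, rad) and "tvec" (3), from world to camera coordinates, as OpenCV has them; the wrist camera has in their place "tool_from_camera" (4x4, takes a point from camera to tool coordinates, whose origin is the TCP and whose axes are the flange's). Camera axes: x right, y down, z forward; pixel columns grow to the right and rows downward; lengths in m; the calibration is good to about 2 mm. A picture is of the moment at which its call begins: read the wrist's pose just before it.
- close_job(): hands the job in; it is judged then, once.
The state is a dict: "t": time; "q": joint angles; "joint_velocities": joint speeds; "effort": joint torques, N m; "eef_pos": TCP position; "eef_rot": TCP orientation; "ft_force": force on the tool from outside, world axes, zero at the start; "ft_torque": the same for the moment, N m; "finger_gap": finger opening in m; "finger_force": force on a finger pad.
Only numpy, scipy, OpenCV 4.12 (cv2) and the standard library are available. Lean on these libraries where they do the work, as an engineer would, in place of code of your own. Each camera call takes 0.05 s, during which the arm holds its last target. There are 200 camera calls.

## Working session

There is one attempt and no reset: what is moved stays moved. The work goes in short steps, Python scripts to look and compute and a tool call to move; the robot and the scene stay as the last step left them, time stands still between calls to the robot, and variables do not carry over. Pictures are saved under pics/ and viewed, at most 14 in all, crops included, and the job is handed in when it is done.

Besides the shell and the picture viewer there is one more tool, called after "Call:" by a JSON object that holds its "api" and its "payload". arm_command: Moves the arm, as the interface text tells. Its arguments: {"type":"object","properties":{"moves":{"type":"array"},"hand":{"type":"number"},"force":{"type":"number"}},"required":["moves"]}

```bash
mkdir -p pics
cat > h.py <<'E'
import numpy as np, cv2
from plant import get_obs, grab_frame, pinch_z
def cam(name):
    o=get_obs(); f=grab_frame(name)
    if 'rvec' in f:
        R=cv2.Rodrigues(np.array(f['rvec'],float))[0]; t=np.array(f['tvec'],float).ravel()
        f['R']=R.T; f['o']=-R.T@t
    else:
        T=np.array(f['tool_from_camera']); Rt=np.array(o['eef_rot']); p=np.array(o['eef_pos'])
        f['R']=Rt@T[:3,:3]; f['o']=Rt@T[:3,3]+p
    return f
def save(f,n): cv2.imwrite('pics/'+n,f['img'][:,:,::-1])
def slopes(f,uv):
    uv=np.atleast_2d(np.array(uv,float)); d=np.stack([(uv[:,0]-f['cx'])/f['fx'],(uv[:,1]-f['cy'])/f['fy']],1)
    s=d.copy()
    for _ in range(10): s=d/(1+f['k1']*(s**2).sum(1,keepdims=True))
    return np.c_[s,np.ones(len(s))]
def onplane(f,uv,z):
    r=slopes(f,uv)@f['R'].T
    return f['o']+r*((z-f['o'][2])/r[:,2])[:,None]
def pts(f):
    v,u=np.mgrid[0:480,0:640]; s=slopes(f,np.c_[u.ravel(),v.ravel()])
    P=(s*f['range_z'].ravel()[:,None])@f['R'].T+f['o']
    P[f['range_z'].ravel()==0]=np.nan
    return P.reshape(480,640,3)
def st():
    o=get_obs(); np.set_printoptions(precision=4,suppress=True)
    print('t',round(o['t'],2),'tcp',np.array(o['eef_pos']),'gap',o['finger_gap'],'ff',o['finger_force'],'F',np.array(o['ft_force'])); print(np.array(o['eef_rot'])); return o
E
python3 - <<'E'
from h import *
st(); print(pinch_z if not callable(pinch_z) else pinch_z())
for n in ['top','side','wrist']:
    f=cam(n); save(f,n+'0.png'); print(n,f['o'],f['R'][:,2])
E
```

```text
t 0.0 tcp [0.1998 0.618  0.4033] gap 0.08556236805268612 ff 0.0 F [0.661  0.0063 0.7265]
[[-0.9515  0.3077 -0.0007]
 [ 0.3077  0.9515 -0.0026]
 [-0.0001 -0.0027 -1.    ]]
0.1547
top [0.4692 0.0117 1.0639] [ 0.1103  0.0094 -0.9939]
side [ 0.4029 -0.9038  0.6303] [ 0.1427  0.8546 -0.4993]
wrist [0.1245 0.6429 0.3723] [ 0.2906 -0.0961 -0.952 ]
```

View pics/top0.png

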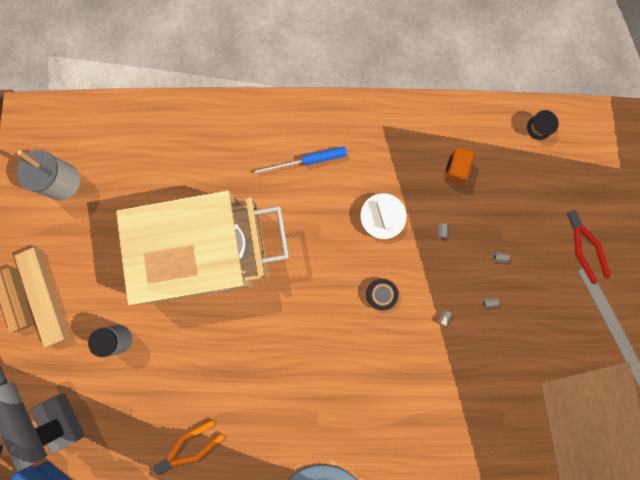

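View pics/side0.png

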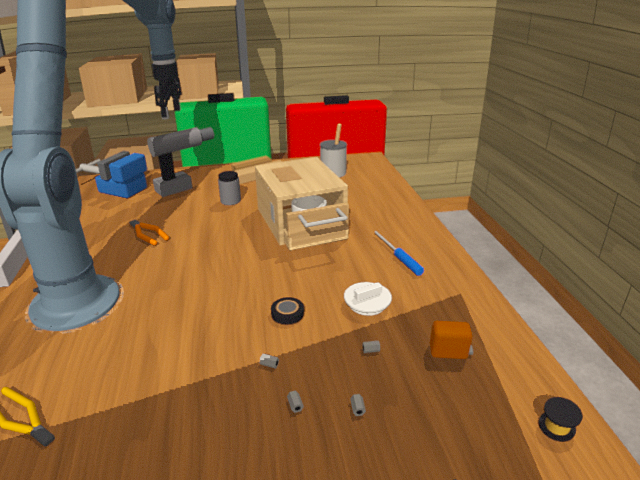

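The top view shows the unit at (180,248), with its handle bar running from about (280,208) to (287,258) and the drawer opening to the right (−y). The lid is at (384,217). There are four nuts, at (443,231), (502,258), (491,303) and (445,319). The tape roll is at (382,294) and the tape measure at (460,165).

Run:
```python
from h import *
f=cam('top'); P=pts(f)
im=f['img'].astype(int); hsv=cv2.cvtColor(f['img'],cv2.COLOR_RGB2HSV)
# nuts: above-bench points low saturation
for c in [(443,231),(502,258),(491,303),(445,319)]:
    u,v=c; w=16
    sub=hsv[v-w:v+w,u-w:u+w]; m=((sub[:,:,1]<80)&(sub[:,:,2]>50)).astype(np.uint8)
    n,l,s,cc=cv2.connectedComponentsWithStats(m); k=1+np.argmax(s[1:,4])
    cn=max(cv2.findContours((l==k).astype(np.uint8),0,2)[0],key=cv2.contourArea)
    q=onplane(f,cn[:,0,:]+[u-w,v-w],0.009)[:,:2].astype(np.float32)
    r=cv2.minAreaRect(q*1000); print('nut',r, s[k,4])
m=((hsv[:,:,1]<50)&(hsv[:,:,2]>170)); m[:, :350]=0; m[:,420:]=0; m[:180]=0;m[260:]=0
q=P[m]; q=q[~np.isnan(q[:,0])]; print('zs',np.percentile(q[:,2],[5,25,50,75,95]))
cn=max(cv2.findContours(m.astype(np.uint8),0,2)[0],key=cv2.contourArea)
(c,r)=cv2.minEnclosingCircle(onplane(f,cn[:,0,:],0.025)[:,:2].astype(np.float32)*1000); print('lid',c,r)
g=q[q[:,2]>0.038]; print('bar',len(g),cv2.minAreaRect(g[:,:2].astype(np.float32)*1000))
print('handle ends',onplane(f,[(280,208),(287,258),(283.5,233)],0.1))
for uv in [(118,209),(230,194),(242,287),(128,302)]: print('unit',onplane(f,[uv],.138))
print('tape',onplane(f,[(382,294)],.019),'meas',onplane(f,[(461,163)],.06))
f=cam('side')
hs=cv2.cvtColor(f['img'],cv2.COLOR_RGB2HSV)
cv2.imwrite('pics/c0.png',cv2.resize(np.hstack([f['img'][150:260,240:360]]),None,fx=5,fy=5,interpolation=2)[:,:,::-1])
```

```text
nut ((610.9876708984375, -262.3311462402344), (18.079835891723633, 29.711233139038086), 88.99746704101562) 125
nut ((552.0466918945312, -394.0194091796875), (34.45429229736328, 20.242469787597656), 88.47888946533203) 137
nut ((452.0115966796875, -367.3800964355469), (19.835412979125977, 33.96080780029297), 9.234894752502441) 134
nut ((418.1922302246094, -264.43438720703125), (19.69453239440918, 30.610437393188477), 62.67213439941406) 127
zs [0.0216176  0.02362702 0.02510684 0.02693187 0.04593809]
lid (640.0777587890625, -126.3677978515625) 50.181663513183594
bar 217 ((639.4168090820312, -126.64871215820312), (60.13991928100586, 17.430532455444336), 15.838128089904785)
handle ends [[0.64118487 0.09403846 0.1       ]
 [0.53915342 0.07780294 0.1       ]
 [0.58985303 0.08585279 0.1       ]]
unit [[0.63000501 0.41614713 0.138     ]]
unit [[0.66156522 0.19037426 0.138     ]]
unit [[0.47920805 0.16120293 0.138     ]]
unit [[0.44599536 0.38553748 0.138     ]]
tape [[ 0.46906293 -0.12413499  0.019     ]] meas [[ 0.75206955 -0.29186778  0.06      ]]
```

View pics/c0.png

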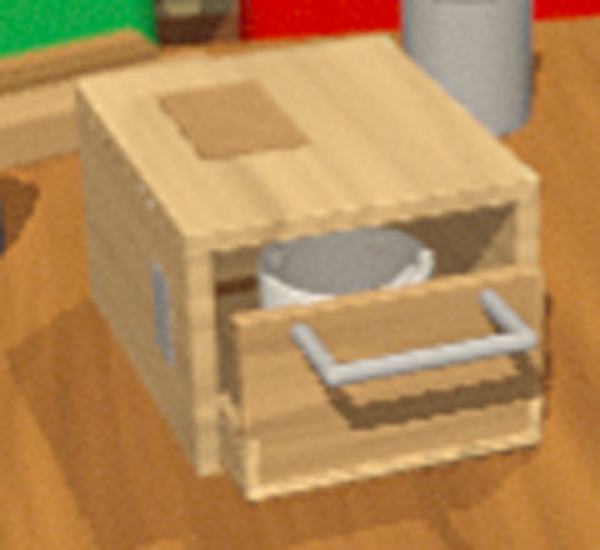

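The crop shows the drawer about 4 cm out, the tub partly under the board, and the handle clear. Next I turn the tool to line up with the drawer and go over the handle.

Call:
{"api": "arm_command", "payload": {"moves": [{"az": -0.115}, {"az": -0.115}, {"az": -0.115}, {"az": -0.118}], "hand": 0.5, "force": 60}}

```text
invalid input
```

Call:
{"api": "arm_command", "payload": {"moves": [{"tx": -0.0153, "ty": -0.029, "tz": 0.002}, {"tx": -0.0153, "ty": -0.029, "tz": 0.002}, {"tx": -0.0153, "ty": -0.029, "tz": 0.002}, {"tx": -0.0153, "ty": -0.029, "tz": 0.002}, {"tx": -0.0153, "ty": -0.029, "tz": 0.002}, {"tx": -0.0153, "ty": -0.029, "tz": 0.002}, {"tx": -0.0153, "ty": -0.029, "tz": 0.002}, {"tx": -0.0153, "ty": -0.029, "tz": 0.002}]}}

```text
invalid input
```

Call:
{"api": "arm_command", "payload": {"moves": [{"tx": -0.0153, "ty": -0.029, "tz": 0.002}, {"tx": -0.0153, "ty": -0.029, "tz": 0.002}, {"tx": -0.0153, "ty": -0.029, "tz": 0.002}, {"tx": -0.0153, "ty": -0.029, "tz": 0.002}, {"tx": -0.0153, "ty": -0.029, "tz": 0.002}, {"tx": -0.0153, "ty": -0.029, "tz": 0.002}, {"tx": -0.0153, "ty": -0.029, "tz": 0.002}, {"tx": -0.0153, "ty": -0.029, "tz": 0.002}]}}

```text
invalid input
```

Call:
{"api": "arm_command", "payload": {"moves": [{"tx": -0.0153, "ty": -0.029, "tz": 0.002}, {"tx": -0.0153, "ty": -0.029, "tz": 0.002}, {"tx": -0.0153, "ty": -0.029, "tz": 0.002}, {"tx": -0.0153, "ty": -0.029, "tz": 0.002}, {"tx": 0}]}}

```text
invalid input
```

Run:
```python
from h import *
st()
f=cam('wrist'); save(f,'w1.png'); P=pts(f)
# bar: points with z near 0.09..0.106 in region near handle
m=(P[:,:,2]>0.085)&(P[:,:,2]<0.108)&(abs(P[:,:,0]-.59)<.08)&(P[:,:,1]<0.11)&(P[:,:,1]>0.05)
q=P[m]; print(len(q),q.mean(0) if len(q) else '', cv2.minAreaRect(q[:,:2].astype(np.float32)*1000))
```

```text
t 0.25 tcp [0.1999 0.6183 0.404 ] gap 0.08559123650690728 ff 0.0 F [0.0186 1.1641 0.6573]
[[-0.9515  0.3077 -0.0003]
 [ 0.3077  0.9515 -0.0012]
 [-0.     -0.0012 -1.    ]]
0  ((0.0, 0.0), (0.0, 0.0), 0.0)
```

View pics/w1.png

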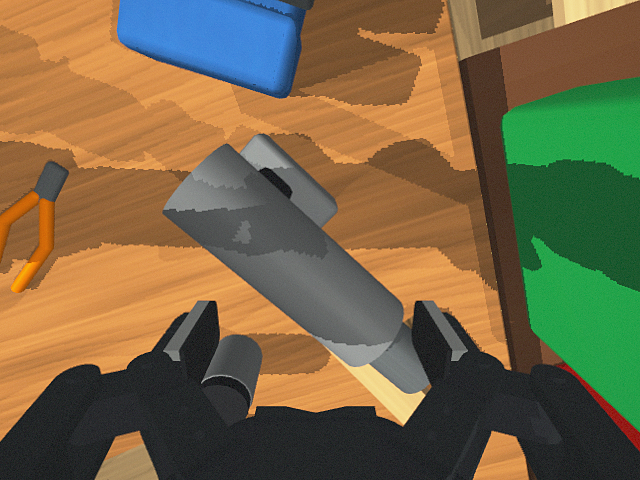

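The arm didn't move: the wrist picture shows only the start area, with the drill at (290,250). Rows probably need all six numbers.

Call:
{"api": "arm_command", "payload": {"moves": [{"tx": 0, "ty": 0, "tz": 0, "ax": 0, "ay": 0, "az": -0.115}, {"tx": 0, "ty": 0, "tz": 0, "ax": 0, "ay": 0, "az": -0.115}, {"tx": 0, "ty": 0, "tz": 0, "ax": 0, "ay": 0, "az": -0.115}, {"tx": 0, "ty": 0, "tz": 0, "ax": 0, "ay": 0, "az": -0.118}], "hand": 0.5, "force": 60}}

```text
t: 0.63
eef_pos: [0.2, 0.6184, 0.4045]
eef_rot: [[-0.988, -0.155, -0.0], [-0.155, 0.988, -0.0], [0.0, -0.0, -1.0]]
ft_force: [0.0, 0.7, -0.9]
finger_gap: 0.0428
finger_force: 0.0
```

Call:
{"api": "arm_command", "payload": {"moves": [{"tx": -0.0153, "ty": -0.029, "tz": 0.002, "ax": 0, "ay": 0, "az": 0}, {"tx": -0.0153, "ty": -0.029, "tz": 0.002, "ax": 0, "ay": 0, "az": 0}, {"tx": -0.0153, "ty": -0.029, "tz": 0.002, "ax": 0, "ay": 0, "az": 0}, {"tx": -0.0153, "ty": -0.029, "tz": 0.002, "ax": 0, "ay": 0, "az": 0}, {"tx": -0.0153, "ty": -0.029, "tz": 0.002, "ax": 0, "ay": 0, "az": 0}, {"tx": -0.0153, "ty": -0.029, "tz": 0.002, "ax": 0, "ay": 0, "az": 0}, {"tx": -0.0153, "ty": -0.029, "tz": 0.002, "ax": 0, "ay": 0, "az": 0}, {"tx": -0.0153, "ty": -0.029, "tz": 0.002, "ax": 0, "ay": 0, "az": 0}]}}

```text
t: 1.3
eef_pos: [0.3565, 0.4059, 0.3888]
eef_rot: [[-0.989, -0.15, 0.0], [-0.15, 0.989, 0.0], [-0.0, 0.0, -1.0]]
ft_force: [0.7, 0.4, 0.5]
finger_gap: 0.0427
finger_force: 0.0
```

Call:
{"api": "arm_command", "payload": {"moves": [{"tx": -0.0153, "ty": -0.029, "tz": 0.002, "ax": 0, "ay": 0, "az": 0}, {"tx": -0.0153, "ty": -0.029, "tz": 0.002, "ax": 0, "ay": 0, "az": 0}, {"tx": -0.0153, "ty": -0.029, "tz": 0.002, "ax": 0, "ay": 0, "az": 0}, {"tx": -0.0153, "ty": -0.029, "tz": 0.002, "ax": 0, "ay": 0, "az": 0}, {"tx": -0.0153, "ty": -0.029, "tz": 0.002, "ax": 0, "ay": 0, "az": 0}, {"tx": -0.0153, "ty": -0.029, "tz": 0.002, "ax": 0, "ay": 0, "az": 0}, {"tx": -0.0153, "ty": -0.029, "tz": 0.002, "ax": 0, "ay": 0, "az": 0}, {"tx": -0.0153, "ty": -0.029, "tz": 0.002, "ax": 0, "ay": 0, "az": 0}]}}

```text
t: 1.97
eef_pos: [0.5122, 0.1949, 0.3728]
eef_rot: [[-0.989, -0.15, 0.0], [-0.15, 0.989, 0.0], [-0.0, 0.0, -1.0]]
ft_force: [0.3, 0.1, -0.0]
finger_gap: 0.0427
finger_force: 0.0
```

Call:
{"api": "arm_command", "payload": {"moves": [{"tx": -0.0153, "ty": -0.029, "tz": 0.002, "ax": 0, "ay": 0, "az": 0}, {"tx": -0.0153, "ty": -0.029, "tz": 0.002, "ax": 0, "ay": 0, "az": 0}, {"tx": -0.0153, "ty": -0.029, "tz": 0.002, "ax": 0, "ay": 0, "az": 0}, {"tx": -0.0153, "ty": -0.029, "tz": 0.002, "ax": 0, "ay": 0, "az": 0}, {"tx": 0, "ty": 0, "tz": 0, "ax": 0, "ay": 0, "az": 0}, {"tx": 0, "ty": 0, "tz": 0, "ax": 0, "ay": 0, "az": 0}]}}

```text
t: 2.47
eef_pos: [0.5903, 0.0876, 0.3646]
eef_rot: [[-0.99, -0.144, 0.0], [-0.144, 0.99, -0.001], [-0.0, -0.001, -1.0]]
ft_force: [0.0, 0.4, -0.4]
finger_gap: 0.043
finger_force: 0.0
```

Run:
```python
from h import *
st()
f=cam('wrist'); save(f,'w2.png'); P=pts(f)
m=(P[:,:,2]>0.085)&(P[:,:,2]<0.104)&(abs(P[:,:,0]-.59)<.08)&(P[:,:,1]<0.11)&(P[:,:,1]>0.05)
q=P[m]; print(len(q),q.mean(0) if len(q) else '', cv2.minAreaRect(q[:,:2].astype(np.float32)*1000))
```

```text
t 2.47 tcp [0.5903 0.0876 0.3646] gap 0.042964816793989044 ff 0.0 F [ 0.0234  0.3964 -0.4097]
[[-0.9896 -0.1438  0.0003]
 [-0.1438  0.9896 -0.0014]
 [-0.     -0.0014 -1.    ]]
2448 [0.5798 0.0921 0.0987] ((588.7650756835938, 93.31399536132812), (33.219139099121094, 112.04837799072266), 89.96039581298828)
```

View pics/w2.png

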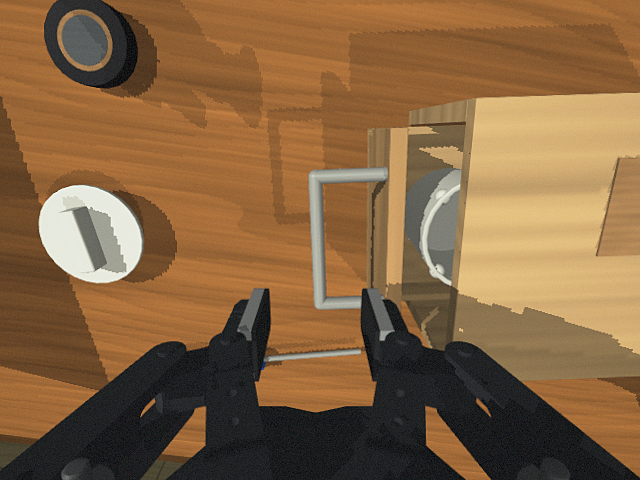

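The wrist view shows the bar running from (315,178) to (320,303), with the tub mouth behind it at about (440,230).

Run:
```python
from h import *
o=get_obs(); f=cam('wrist')
q=onplane(f,[(315.5,178),(319.5,303),(317.5,240)],.1); print(q)
d=q[0]-q[1]; print('bar ang',np.degrees(np.arctan2(d[1],d[0])))
R=np.array(o['eef_rot']); print('tool delta',R.T@(np.append(q[2,:2],0.095+pinch_z)-o['eef_pos']))
q=onplane(f,[(472,98),(453,375)],.138);d=q[0]-q[1]; print('face',q,np.degrees(np.arctan2(d[1],d[0])))
```

```text
[[0.54216334 0.08428295 0.1       ]
 [0.63721729 0.10170575 0.1       ]
 [0.58646211 0.09241368 0.1       ]]
bar ang -169.6133353703612
tool delta [0.00262352 0.00273903 0.11477295]
face [[0.48185054 0.16084443 0.138     ]
 [0.65928984 0.20006587 0.138     ]] -167.53567723078388
```

Call:
{"api": "arm_command", "payload": {"moves": [{"tx": 0.002, "ty": 0.003, "tz": 0.029, "ax": 0, "ay": 0, "az": -0.03}, {"tx": 0, "ty": 0, "tz": 0.029, "ax": 0, "ay": 0, "az": 0}, {"tx": 0, "ty": 0, "tz": 0.029, "ax": 0, "ay": 0, "az": 0}, {"tx": 0, "ty": 0, "tz": 0.029, "ax": 0, "ay": 0, "az": 0}, {"tx": 0, "ty": 0, "tz": 0, "ax": 0, "ay": 0, "az": 0}, {"tx": 0, "ty": 0, "tz": 0, "ax": 0, "ay": 0, "az": 0}]}}

```text
t: 3.07
eef_pos: [0.5853, 0.0954, 0.2472]
eef_rot: [[-0.983, -0.182, -0.005], [-0.182, 0.983, -0.0], [0.005, 0.001, -1.0]]
ft_force: [-0.1, 0.5, 1.0]
finger_gap: 0.043
finger_force: 0.0
```

Call:
{"api": "arm_command", "payload": {"moves": [{"tx": 0, "ty": 0, "tz": 0, "ax": 0, "ay": 0, "az": 0}, {"tx": 0, "ty": 0, "tz": 0, "ax": 0, "ay": 0, "az": 0}, {"tx": 0, "ty": 0, "tz": 0, "ax": 0, "ay": 0, "az": 0}, {"tx": 0, "ty": 0, "tz": 0, "ax": 0, "ay": 0, "az": 0}, {"tx": 0, "ty": 0, "tz": 0, "ax": 0, "ay": 0, "az": 0}, {"tx": 0, "ty": 0, "tz": 0, "ax": 0, "ay": 0, "az": 0}], "hand": 1}}

```text
t: 3.57
eef_pos: [0.5884, 0.0926, 0.2514]
eef_rot: [[-0.984, -0.179, 0.004], [-0.179, 0.984, 0.0], [-0.004, -0.001, -1.0]]
ft_force: [-0.7, -2.8, 6.2]
finger_gap: 0.0079
finger_force: 58.7
```

Call:
{"api": "arm_command", "payload": {"moves": [{"tx": 0, "ty": -0.015, "tz": 0, "ax": 0, "ay": 0, "az": 0}, {"tx": 0, "ty": -0.015, "tz": 0, "ax": 0, "ay": 0, "az": 0}, {"tx": 0, "ty": -0.015, "tz": 0, "ax": 0, "ay": 0, "az": 0}, {"tx": 0, "ty": -0.015, "tz": 0, "ax": 0, "ay": 0, "az": 0}, {"tx": 0, "ty": -0.015, "tz": 0, "ax": 0, "ay": 0, "az": 0}, {"tx": 0, "ty": -0.015, "tz": 0, "ax": 0, "ay": 0, "az": 0}, {"tx": 0, "ty": -0.01, "tz": 0, "ax": 0, "ay": 0, "az": 0}, {"tx": 0, "ty": 0, "tz": 0, "ax": 0, "ay": 0, "az": 0}]}}

```text
t: 4.23
eef_pos: [0.6065, -0.0065, 0.2514]
eef_rot: [[-0.984, -0.177, 0.006], [-0.177, 0.984, 0.001], [-0.006, -0.0, -1.0]]
ft_force: [0.9, -2.4, 7.1]
finger_gap: 0.0077
finger_force: 59.2
```

Call:
{"api": "arm_command", "payload": {"moves": [{"tx": 0, "ty": -0.004, "tz": 0, "ax": 0, "ay": 0, "az": 0}, {"tx": 0, "ty": -0.004, "tz": 0, "ax": 0, "ay": 0, "az": 0}, {"tx": 0, "ty": 0, "tz": 0, "ax": 0, "ay": 0, "az": 0}]}}

```text
t: 4.48
eef_pos: [0.6077, -0.0116, 0.2514]
eef_rot: [[-0.984, -0.18, 0.004], [-0.18, 0.984, 0.003], [-0.004, 0.002, -1.0]]
ft_force: [-1.0, 1.2, 8.8]
finger_gap: 0.0076
finger_force: 59.3
```

Call:
{"api": "arm_command", "payload": {"moves": [{"tx": 0, "ty": -0.003, "tz": 0, "ax": 0, "ay": 0, "az": 0}, {"tx": 0, "ty": -0.003, "tz": 0, "ax": 0, "ay": 0, "az": 0}, {"tx": 0, "ty": 0, "tz": 0, "ax": 0, "ay": 0, "az": 0}, {"tx": 0, "ty": 0, "tz": 0, "ax": 0, "ay": 0, "az": 0}]}}

```text
t: 4.82
eef_pos: [0.6087, -0.017, 0.2514]
eef_rot: [[-0.984, -0.18, 0.004], [-0.18, 0.984, 0.003], [-0.004, 0.002, -1.0]]
ft_force: [-1.2, 1.2, 8.5]
finger_gap: 0.0077
finger_force: 59.3
```

Call:
{"api": "arm_command", "payload": {"moves": [{"tx": 0, "ty": -0.003, "tz": 0, "ax": 0, "ay": 0, "az": 0}, {"tx": 0, "ty": -0.003, "tz": 0, "ax": 0, "ay": 0, "az": 0}, {"tx": 0, "ty": -0.002, "tz": 0, "ax": 0, "ay": 0, "az": 0}, {"tx": 0, "ty": 0, "tz": 0, "ax": 0, "ay": 0, "az": 0}]}}

```text
t: 5.15
eef_pos: [0.6098, -0.0215, 0.2514]
eef_rot: [[-0.983, -0.182, 0.001], [-0.182, 0.983, 0.008], [-0.003, 0.008, -1.0]]
ft_force: [-3.5, 5.8, 10.3]
finger_gap: 0.0078
finger_force: 59.8
```

Call:
{"api": "arm_command", "payload": {"moves": [{"tx": 0, "ty": 0, "tz": 0, "ax": 0, "ay": 0, "az": 0}, {"tx": 0, "ty": 0, "tz": 0, "ax": 0, "ay": 0, "az": 0}, {"tx": 0, "ty": 0, "tz": 0, "ax": 0, "ay": 0, "az": 0}, {"tx": 0, "ty": 0.004, "tz": 0, "ax": -0.006, "ay": 0, "az": 0}, {"tx": 0, "ty": 0, "tz": -0.02, "ax": 0, "ay": 0, "az": 0}, {"tx": 0, "ty": 0, "tz": -0.04, "ax": 0, "ay": 0, "az": 0}, {"tx": 0, "ty": 0, "tz": -0.04, "ax": 0, "ay": 0, "az": 0}, {"tx": 0, "ty": 0, "tz": 0, "ax": 0, "ay": 0, "az": 0}], "hand": 0.5}}

```text
t: 5.82
eef_pos: [0.6116, -0.0243, 0.3573]
eef_rot: [[-0.984, -0.178, 0.015], [-0.178, 0.984, 0.007], [-0.015, 0.004, -1.0]]
ft_force: [2.5, -0.5, 1.2]
finger_gap: 0.0423
finger_force: 0.0
```

Run:
```python
from h import *
st()
f=cam('wrist'); save(f,'w3.png'); P=pts(f)
hsv=cv2.cvtColor(f['img'],cv2.COLOR_RGB2HSV)
# rim top: white points near z .092 around expected tub
d=np.hypot(P[:,:,0]-.588,P[:,:,1]-.102)
m=(abs(P[:,:,2]-.092)<.006)&(d<.07)&(hsv[:,:,1]<60)&(hsv[:,:,2]>120)
q=P[m]; print(len(q)); A=np.c_[2*q[:,:2],np.ones(len(q))]; s=np.linalg.lstsq(A,(q[:,:2]**2).sum(1),rcond=None)[0]
print('tub',s[:2],np.sqrt(s[2]+s[0]**2+s[1]**2), q.min(0),q.max(0))
f=cam('top'); save(f,'top1.png')
```

```text
t 5.82 tcp [ 0.6116 -0.0243  0.3573] gap 0.04234272762979576 ff 0.0 F [ 2.461  -0.5271  1.208 ]
[[-0.9839 -0.1779  0.0145]
 [-0.1778  0.984   0.0066]
 [-0.0155  0.0039 -0.9999]]
2995
tub [0.5889 0.1029] 0.04324974013677302 [0.5437 0.0579 0.086 ] [0.6346 0.1504 0.0937]
```

View pics/top1.png

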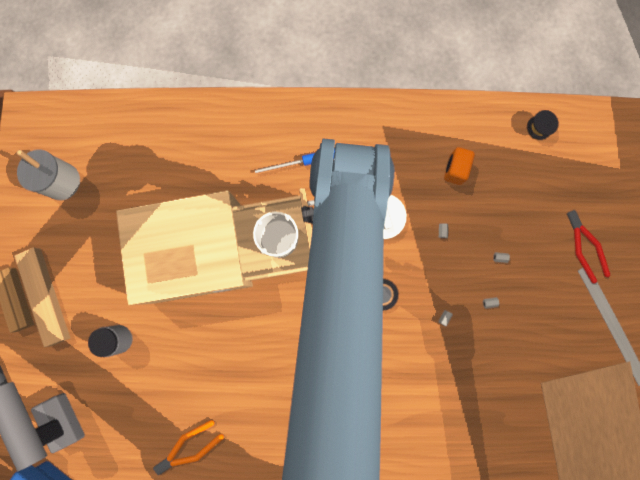

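The drawer is fully out, with the tub mouth at pixel (275,234) and world position (0.589, 0.103). Nuts and lid haven't moved. Next is nut A.

```bash
cat >> h.py <<'E'
from scipy.spatial.transform import Rotation as Ro
TUB=np.array([.589,.103])
def go(R0,p0,xyz,ydir,label):
    """turn (rotvec) then shift, tool axes; xyz is TCP target. ydir: world angle (deg) of closing line"""
    cur=np.degrees(np.arctan2(R0[1,1],R0[0,1])); a=cur+((ydir-cur+90)%180-90); a=np.radians(a)
    y=np.array([np.cos(a),np.sin(a),0]); z=np.array([0,0,-1.]); R=np.c_[np.cross(y,z),y,z]
    print(label,'TURN',Ro.from_matrix(R0.T@R).as_rotvec(),'SHIFT',R.T@(np.array(xyz)-p0)); return R,np.array(xyz)
def cur():
    o=get_obs(); print('t',round(o['t'],2)); return np.array(o['eef_rot']),np.array(o['eef_pos'])
def nut(f,xy,rad=.06):
    P=pts(f); hsv=cv2.cvtColor(f['img'],cv2.COLOR_RGB2HSV)
    m=(P[:,:,2]>.008)&(P[:,:,2]<.03)&(np.hypot(P[:,:,0]-xy[0],P[:,:,1]-xy[1])<rad)&(hsv[:,:,1]<90)
    n,l,s,c=cv2.connectedComponentsWithStats(m.astype(np.uint8)); k=1+np.argmax(s[1:,4]); q=P[l==k]
    r=cv2.minAreaRect((q[:,:2]*1000).astype(np.float32)); (w,h)=r[1]
    long=r[2] if w>h else r[2]+90
    print('nut',r,'n',len(q),'zmax',q[:,2].max()); return np.array(r[0])/1000,long
E
python3 - <<'E'
from h import *
R,p=cur(); go(R,p,[.611,-.262,.30],90,'A')
E
```

```text
t 5.92
A TURN [0.00599357 0.00465527 0.17932515] SHIFT [-0.00189601 -0.23830289  0.05113203]
```

Call:
{"api": "arm_command", "payload": {"moves": [{"tx": 0, "ty": 0, "tz": 0, "ax": 0.003, "ay": 0.002, "az": 0.09}, {"tx": 0, "ty": 0, "tz": 0, "ax": 0.003, "ay": 0.002, "az": 0.09}, {"tx": 0, "ty": -0.034, "tz": 0, "ax": 0, "ay": 0, "az": 0}, {"tx": 0, "ty": -0.034, "tz": 0, "ax": 0, "ay": 0, "az": 0}, {"tx": 0, "ty": -0.034, "tz": 0.005, "ax": 0, "ay": 0, "az": 0}, {"tx": 0, "ty": -0.034, "tz": 0.015, "ax": 0, "ay": 0, "az": 0}, {"tx": 0, "ty": -0.034, "tz": 0.015, "ax": 0, "ay": 0, "az": 0}, {"tx": 0, "ty": -0.034, "tz": 0.015, "ax": 0, "ay": 0, "az": 0}], "hand": 0.3}}

```text
t: 6.58
eef_pos: [0.6069, -0.2284, 0.296]
eef_rot: [[-1.0, -0.0, -0.008], [-0.0, 1.0, 0.001], [0.008, 0.001, -1.0]]
ft_force: [0.6, 0.0, 0.3]
finger_gap: 0.0596
finger_force: 0.0
```

Call:
{"api": "arm_command", "payload": {"moves": [{"tx": 0, "ty": -0.034, "tz": 0, "ax": 0, "ay": 0, "az": 0}, {"tx": 0, "ty": 0, "tz": 0, "ax": 0, "ay": 0, "az": 0}, {"tx": 0, "ty": 0, "tz": 0, "ax": 0, "ay": 0, "az": 0}]}}

```text
t: 6.83
eef_pos: [0.6055, -0.2652, 0.2962]
eef_rot: [[-1.0, 0.007, -0.009], [0.007, 1.0, -0.002], [0.009, -0.002, -1.0]]
ft_force: [0.1, 1.2, 0.2]
finger_gap: 0.0596
finger_force: 0.0
```

Run:
```python
from h import *
f=cam('wrist'); save(f,'w4.png'); c,l=nut(f,(.611,-.262))
R,p=cur(); R,p=go(R,p,[c[0],c[1],.010+pinch_z],l+90,'grasp')
```

```text
nut ((610.5714111328125, -261.541259765625), (20.60662269592285, 30.849870681762695), 87.26042175292969) n 990 zmax 0.019926523929997164
t 6.88
grasp TURN [ 0.00031629 -0.00827029  0.04479342] SHIFT [-0.00380753  0.00094869  0.1318617 ]
```

Call:
{"api": "arm_command", "payload": {"moves": [{"tx": 0, "ty": 0, "tz": 0, "ax": 0, "ay": -0.008, "az": 0.045}, {"tx": -0.004, "ty": 0.001, "tz": 0.03, "ax": 0, "ay": 0, "az": 0}, {"tx": 0, "ty": 0, "tz": 0.03, "ax": 0, "ay": 0, "az": 0}, {"tx": 0, "ty": 0, "tz": 0.03, "ax": 0, "ay": 0, "az": 0}, {"tx": 0, "ty": 0, "tz": 0.02, "ax": 0, "ay": 0, "az": 0}, {"tx": 0, "ty": 0, "tz": 0.009, "ax": 0, "ay": 0, "az": 0}, {"tx": 0, "ty": 0, "tz": 0, "ax": 0, "ay": 0, "az": 0}]}}

```text
t: 7.47
eef_pos: [0.6114, -0.2573, 0.1762]
eef_rot: [[-0.999, 0.042, -0.003], [0.042, 0.999, 0.003], [0.003, 0.003, -1.0]]
ft_force: [-0.4, 0.0, -0.1]
finger_gap: 0.0598
finger_force: 0.0
```

Call:
{"api": "arm_command", "payload": {"moves": [{"tx": 0, "ty": 0, "tz": 0, "ax": 0, "ay": 0, "az": 0}, {"tx": 0, "ty": 0, "tz": 0, "ax": 0, "ay": 0, "az": 0}, {"tx": 0, "ty": 0, "tz": 0, "ax": 0, "ay": 0, "az": 0}, {"tx": 0, "ty": 0, "tz": 0, "ax": 0, "ay": 0, "az": 0}, {"tx": 0, "ty": 0, "tz": 0, "ax": 0, "ay": 0, "az": 0}, {"tx": 0, "ty": 0, "tz": 0, "ax": 0, "ay": 0, "az": 0}], "hand": 1}}

```text
t: 7.97
eef_pos: [0.6137, -0.261, 0.1823]
eef_rot: [[-0.999, 0.045, 0.007], [0.045, 0.999, -0.002], [-0.007, -0.001, -1.0]]
ft_force: [-1.1, 0.4, 6.1]
finger_gap: 0.0169
finger_force: 58.7
```

Call:
{"api": "arm_command", "payload": {"moves": [{"tx": 0, "ty": 0, "tz": -0.03, "ax": 0, "ay": 0, "az": 0}, {"tx": 0, "ty": 0, "tz": -0.038, "ax": 0, "ay": 0, "az": 0}, {"tx": 0, "ty": 0, "tz": -0.038, "ax": 0, "ay": 0, "az": 0}, {"tx": 0, "ty": 0, "tz": -0.038, "ax": 0, "ay": 0, "az": 0}, {"tx": 0, "ty": 0, "tz": 0, "ax": 0, "ay": 0, "az": 0}]}}

```text
t: 8.38
eef_pos: [0.6148, -0.2628, 0.3341]
eef_rot: [[-0.999, 0.046, 0.02], [0.046, 0.999, -0.006], [-0.02, -0.005, -1.0]]
ft_force: [1.8, -1.7, 1.7]
finger_gap: 0.0169
finger_force: 58.9
```

Call:
{"api": "arm_command", "payload": {"moves": [{"tx": 0.0039, "ty": 0.033, "tz": 0, "ax": 0, "ay": 0, "az": 0}, {"tx": 0.0039, "ty": 0.033, "tz": 0, "ax": 0, "ay": 0, "az": 0}, {"tx": 0.0039, "ty": 0.033, "tz": 0, "ax": 0, "ay": 0, "az": 0}, {"tx": 0.0039, "ty": 0.033, "tz": 0, "ax": 0, "ay": 0, "az": 0}, {"tx": 0.0039, "ty": 0.033, "tz": 0, "ax": 0, "ay": 0, "az": 0}, {"tx": 0.0039, "ty": 0.033, "tz": 0, "ax": 0, "ay": 0, "az": 0}, {"tx": 0.0039, "ty": 0.033, "tz": 0, "ax": 0, "ay": 0, "az": 0}, {"tx": 0.0039, "ty": 0.033, "tz": 0, "ax": 0, "ay": 0, "az": 0}]}}

```text
t: 9.05
eef_pos: [0.5921, 0.0061, 0.3237]
eef_rot: [[-0.999, 0.045, 0.004], [0.045, 0.999, -0.0], [-0.004, -0.0, -1.0]]
ft_force: [-0.4, -0.6, -1.1]
finger_gap: 0.0168
finger_force: 58.9
```

Call:
{"api": "arm_command", "payload": {"moves": [{"tx": 0.0039, "ty": 0.033, "tz": 0, "ax": 0, "ay": 0, "az": 0}, {"tx": 0.0039, "ty": 0.033, "tz": 0, "ax": 0, "ay": 0, "az": 0}, {"tx": 0.0039, "ty": 0.033, "tz": 0, "ax": 0, "ay": 0, "az": 0}, {"tx": 0, "ty": 0, "tz": 0, "ax": 0, "ay": 0, "az": 0}, {"tx": 0, "ty": 0, "tz": 0, "ax": 0, "ay": 0, "az": 0}]}}

```text
t: 9.47
eef_pos: [0.5848, 0.108, 0.3233]
eef_rot: [[-0.999, 0.038, 0.003], [0.038, 0.999, 0.001], [-0.003, 0.001, -1.0]]
ft_force: [-0.3, -1.2, -0.7]
finger_gap: 0.0172
finger_force: 58.9
```

Call:
{"api": "arm_command", "payload": {"moves": [{"tx": -0.004, "ty": -0.005, "tz": 0.035, "ax": 0, "ay": 0, "az": 0}, {"tx": 0, "ty": 0, "tz": 0.035, "ax": 0, "ay": 0, "az": 0}, {"tx": 0, "ty": 0, "tz": 0.005, "ax": 0, "ay": 0, "az": 0}, {"tx": 0, "ty": 0, "tz": 0, "ax": 0, "ay": 0, "az": 0}, {"tx": 0, "ty": 0, "tz": 0, "ax": 0, "ay": 0, "az": 0}]}}

```text
t: 9.88
eef_pos: [0.5898, 0.0977, 0.2491]
eef_rot: [[-0.999, 0.047, 0.004], [0.047, 0.999, -0.001], [-0.004, -0.001, -1.0]]
ft_force: [1.1, -0.2, -0.1]
finger_gap: 0.0174
finger_force: 58.9
```

Call:
{"api": "arm_command", "payload": {"moves": [{"tx": 0, "ty": 0, "tz": 0, "ax": 0, "ay": 0, "az": 0}, {"tx": 0, "ty": 0, "tz": 0, "ax": 0, "ay": 0, "az": 0}, {"tx": 0, "ty": 0, "tz": 0, "ax": 0, "ay": 0, "az": 0}, {"tx": 0, "ty": 0, "tz": -0.03, "ax": 0, "ay": 0, "az": 0}, {"tx": 0, "ty": 0, "tz": -0.04, "ax": 0, "ay": 0, "az": 0}, {"tx": 0, "ty": 0, "tz": 0, "ax": 0, "ay": 0, "az": 0}], "hand": 0.65}}

```text
t: 10.38
eef_pos: [0.5929, 0.0991, 0.3274]
eef_rot: [[-0.999, 0.045, 0.019], [0.045, 0.999, 0.004], [-0.019, 0.005, -1.0]]
ft_force: [1.8, -0.1, 1.9]
finger_gap: 0.0301
finger_force: 0.0
```

Run:
```python
from h import *
print(np.array(get_obs()['q']))
f=cam('wrist');save(f,'w5.png'); f=cam('side'); save(f,'s5.png')
R,p=cur(); go(R,p,[.552,-.394,.30],178.5,'B');go(R,p,[.552,-.394,.30],90,'Bnoturn')
```

```text
[-0.52815674  0.37916463  0.35747313  1.80949076 -0.15854098  0.96127358
  1.42023614]
t 10.48
B TURN [0.01011906 0.00671056 1.5521871 ] SHIFT [-0.4939731  -0.025753    0.02232583]
Bnoturn TURN [ 0.00203479  0.01076961 -0.04477182] SHIFT [ 0.03867488 -0.49312969  0.02232583]
```

View pics/w5.png

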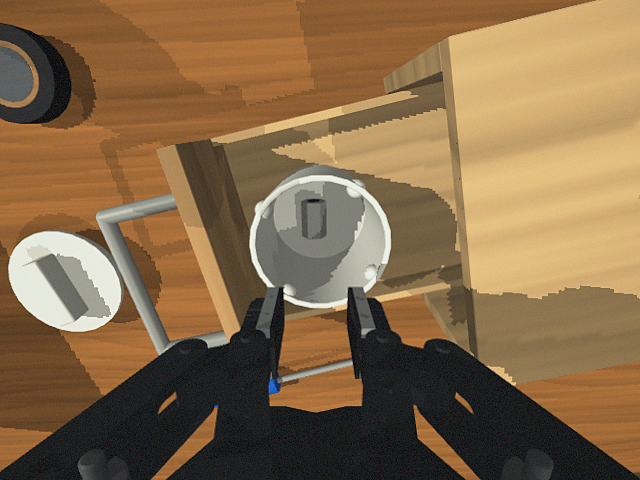

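Nut A lies in the tub at pixel (314,218). Next is nut B.

Call:
{"api": "arm_command", "payload": {"moves": [{"tx": 0, "ty": 0, "tz": 0, "ax": 0.008, "ay": 0.008, "az": 0.12}, {"tx": 0, "ty": 0, "tz": 0, "ax": 0, "ay": 0, "az": 0.12}, {"tx": 0, "ty": 0, "tz": 0, "ax": 0, "ay": 0, "az": 0.12}, {"tx": 0, "ty": 0, "tz": 0, "ax": 0, "ay": 0, "az": 0.12}, {"tx": 0, "ty": 0, "tz": 0, "ax": 0, "ay": 0, "az": 0.12}, {"tx": 0, "ty": 0, "tz": 0, "ax": 0, "ay": 0, "az": 0.12}, {"tx": 0, "ty": 0, "tz": 0, "ax": 0, "ay": 0, "az": 0.12}, {"tx": 0, "ty": 0, "tz": 0, "ax": 0, "ay": 0, "az": 0.12}], "hand": 0.3}}

```text
t: 11.15
eef_pos: [0.5885, 0.0991, 0.3175]
eef_rot: [[-0.531, 0.847, -0.007], [0.847, 0.531, -0.008], [-0.003, -0.01, -1.0]]
ft_force: [-0.5, -0.1, 0.3]
finger_gap: 0.0597
finger_force: 0.0
```

Call:
{"api": "arm_command", "payload": {"moves": [{"tx": 0, "ty": 0, "tz": 0, "ax": 0, "ay": 0, "az": 0.12}, {"tx": 0, "ty": 0, "tz": 0, "ax": 0, "ay": 0, "az": 0.12}, {"tx": 0, "ty": 0, "tz": 0, "ax": 0, "ay": 0, "az": 0.12}, {"tx": 0, "ty": 0, "tz": 0, "ax": 0, "ay": 0, "az": 0.12}, {"tx": 0, "ty": 0, "tz": 0, "ax": 0, "ay": 0, "az": 0.11}, {"tx": -0.033, "ty": -0.0017, "tz": 0, "ax": 0, "ay": 0, "az": 0}, {"tx": -0.033, "ty": -0.0017, "tz": 0, "ax": 0, "ay": 0, "az": 0}, {"tx": -0.033, "ty": -0.0017, "tz": 0, "ax": 0, "ay": 0, "az": 0}]}}

```text
t: 11.82
eef_pos: [0.5811, 0.0003, 0.3184]
eef_rot: [[0.021, 1.0, -0.007], [1.0, -0.021, -0.008], [-0.008, -0.007, -1.0]]
ft_force: [0.7, -1.1, -0.6]
finger_gap: 0.0598
finger_force: 0.0
```

Call:
{"api": "arm_command", "payload": {"moves": [{"tx": -0.033, "ty": -0.0017, "tz": 0, "ax": 0, "ay": 0, "az": 0}, {"tx": -0.033, "ty": -0.0017, "tz": 0, "ax": 0, "ay": 0, "az": 0}, {"tx": -0.033, "ty": -0.0017, "tz": 0, "ax": 0, "ay": 0, "az": 0}, {"tx": -0.033, "ty": -0.0017, "tz": 0, "ax": 0, "ay": 0, "az": 0}, {"tx": -0.033, "ty": -0.0017, "tz": 0, "ax": 0, "ay": 0, "az": 0}, {"tx": -0.033, "ty": -0.0017, "tz": 0, "ax": 0, "ay": 0, "az": 0}, {"tx": -0.033, "ty": -0.0017, "tz": 0.005, "ax": 0, "ay": 0, "az": 0}, {"tx": -0.033, "ty": -0.0017, "tz": 0.005, "ax": 0, "ay": 0, "az": 0}]}}

```text
t: 12.48
eef_pos: [0.5613, -0.2647, 0.3108]
eef_rot: [[0.023, 1.0, -0.006], [1.0, -0.024, -0.007], [-0.007, -0.006, -1.0]]
ft_force: [0.2, 0.4, 0.2]
finger_gap: 0.0599
finger_force: 0.0
```

Call:
{"api": "arm_command", "payload": {"moves": [{"tx": -0.033, "ty": -0.0017, "tz": 0.005, "ax": 0, "ay": 0, "az": 0}, {"tx": -0.033, "ty": -0.0017, "tz": 0.005, "ax": 0, "ay": 0, "az": 0}, {"tx": -0.033, "ty": -0.0017, "tz": 0.003, "ax": 0, "ay": 0, "az": 0}, {"tx": -0.03, "ty": -0.0017, "tz": 0, "ax": 0, "ay": 0, "az": 0}, {"tx": 0, "ty": 0, "tz": 0, "ax": 0, "ay": 0, "az": 0}, {"tx": 0, "ty": 0, "tz": 0, "ax": 0, "ay": 0, "az": 0}, {"tx": 0, "ty": 0, "tz": 0, "ax": 0, "ay": 0, "az": 0}]}}

```text
t: 13.07
eef_pos: [0.5516, -0.3918, 0.2985]
eef_rot: [[0.024, 1.0, -0.006], [1.0, -0.024, -0.006], [-0.006, -0.006, -1.0]]
ft_force: [0.4, 0.3, 0.5]
finger_gap: 0.0595
finger_force: 0.0
```

Run:
```python
from h import *
f=cam('wrist'); c,l=nut(f,(.552,-.394))
R,p=cur(); print(p); R,p=go(R,p,[c[0],c[1],.181],l+90,'grasp')
go(R,np.array([c[0],c[1],.325]),[.589,.103,.325],np.degrees(np.arctan2(R[1,1],R[0,1])),'tub')
```

```text
nut ((552.328125, -392.1656494140625), (31.028732299804688, 20.728687286376953), 85.79165649414062) n 993 zmax 0.01971447254604483
t 13.12
[ 0.55234355 -0.39074422  0.2985099 ]
grasp TURN [-0.00578765  0.00570383  0.05122694] SHIFT [-1.41872499e-03  8.89260714e-05  1.17509904e-01]
tub TURN [0.00000000e+00 0.00000000e+00 1.38590792e-17] SHIFT [4.96521692e-01 2.36048097e-04 0.00000000e+00]
```

Call:
{"api": "arm_command", "payload": {"moves": [{"tx": 0, "ty": 0, "tz": 0, "ax": -0.006, "ay": 0.006, "az": 0.05}, {"tx": -0.001, "ty": 0, "tz": 0.03, "ax": 0, "ay": 0, "az": 0}, {"tx": 0, "ty": 0, "tz": 0.03, "ax": 0, "ay": 0, "az": 0}, {"tx": 0, "ty": 0, "tz": 0.03, "ax": 0, "ay": 0, "az": 0}, {"tx": 0, "ty": 0, "tz": 0.02, "ax": 0, "ay": 0, "az": 0}, {"tx": 0, "ty": 0, "tz": 0.007, "ax": 0, "ay": 0, "az": 0}, {"tx": 0, "ty": 0, "tz": 0, "ax": 0, "ay": 0, "az": 0}]}}

```text
t: 13.7
eef_pos: [0.5519, -0.3906, 0.1797]
eef_rot: [[0.071, 0.997, -0.003], [0.997, -0.071, 0.002], [0.002, -0.003, -1.0]]
ft_force: [0.1, 0.9, -0.0]
finger_gap: 0.0595
finger_force: 0.0
```

Call:
{"api": "arm_command", "payload": {"moves": [{"tx": 0, "ty": 0, "tz": 0, "ax": 0, "ay": 0, "az": 0}, {"tx": 0, "ty": 0, "tz": 0, "ax": 0, "ay": 0, "az": 0}, {"tx": 0, "ty": 0, "tz": 0, "ax": 0, "ay": 0, "az": 0}, {"tx": 0, "ty": 0, "tz": 0, "ax": 0, "ay": 0, "az": 0}, {"tx": 0, "ty": 0, "tz": 0, "ax": 0, "ay": 0, "az": 0}, {"tx": 0, "ty": 0, "tz": 0, "ax": 0, "ay": 0, "az": 0}], "hand": 1}}

```text
t: 14.2
eef_pos: [0.5527, -0.3944, 0.1847]
eef_rot: [[0.074, 0.997, 0.004], [0.997, -0.074, -0.004], [-0.003, 0.004, -1.0]]
ft_force: [-0.3, 1.3, 5.5]
finger_gap: 0.0146
finger_force: 52.4
```

Call:
{"api": "arm_command", "payload": {"moves": [{"tx": 0, "ty": 0, "tz": -0.03, "ax": 0, "ay": 0, "az": 0}, {"tx": 0, "ty": 0, "tz": -0.038, "ax": 0, "ay": 0, "az": 0}, {"tx": 0, "ty": 0, "tz": -0.038, "ax": 0, "ay": 0, "az": 0}, {"tx": 0, "ty": 0, "tz": -0.036, "ax": 0, "ay": 0, "az": 0}, {"tx": 0, "ty": 0, "tz": 0, "ax": 0, "ay": 0, "az": 0}, {"tx": 0.033, "ty": 0, "tz": 0, "ax": 0, "ay": 0, "az": 0}, {"tx": 0.033, "ty": 0, "tz": 0, "ax": 0, "ay": 0, "az": 0}, {"tx": 0.033, "ty": 0, "tz": 0, "ax": 0, "ay": 0, "az": 0}]}}

```text
t: 14.87
eef_pos: [0.5583, -0.2945, 0.3246]
eef_rot: [[0.077, 0.997, 0.002], [0.997, -0.077, -0.002], [-0.002, 0.002, -1.0]]
ft_force: [0.7, 1.2, 0.4]
finger_gap: 0.014
finger_force: 50.8
```

Call:
{"api": "arm_command", "payload": {"moves": [{"tx": 0.033, "ty": 0, "tz": 0, "ax": 0, "ay": 0, "az": 0}, {"tx": 0.033, "ty": 0, "tz": 0, "ax": 0, "ay": 0, "az": 0}, {"tx": 0.033, "ty": 0, "tz": 0, "ax": 0, "ay": 0, "az": 0}, {"tx": 0.033, "ty": 0, "tz": 0, "ax": 0, "ay": 0, "az": 0}, {"tx": 0.033, "ty": 0, "tz": 0, "ax": 0, "ay": 0, "az": 0}, {"tx": 0.033, "ty": 0, "tz": 0, "ax": 0, "ay": 0, "az": 0}, {"tx": 0.033, "ty": 0, "tz": 0, "ax": 0, "ay": 0, "az": 0}, {"tx": 0.033, "ty": 0, "tz": 0, "ax": 0, "ay": 0, "az": 0}]}}

```text
t: 15.53
eef_pos: [0.5781, -0.03, 0.3238]
eef_rot: [[0.074, 0.997, 0.001], [0.997, -0.074, -0.002], [-0.002, 0.001, -1.0]]
ft_force: [1.1, -0.6, -0.7]
finger_gap: 0.0143
finger_force: 50.8
```

Call:
{"api": "arm_command", "payload": {"moves": [{"tx": 0.033, "ty": 0, "tz": 0, "ax": 0, "ay": 0, "az": 0}, {"tx": 0.033, "ty": 0, "tz": 0, "ax": 0, "ay": 0, "az": 0}, {"tx": 0.033, "ty": 0, "tz": 0, "ax": 0, "ay": 0, "az": 0}, {"tx": 0.03, "ty": 0, "tz": 0, "ax": 0, "ay": 0, "az": 0}, {"tx": 0, "ty": 0, "tz": 0, "ax": 0, "ay": 0, "az": 0}, {"tx": 0, "ty": 0, "tz": 0, "ax": 0, "ay": 0, "az": 0}]}}

```text
t: 16.03
eef_pos: [0.5878, 0.1008, 0.3231]
eef_rot: [[0.068, 0.998, 0.001], [0.998, -0.068, -0.001], [-0.001, 0.001, -1.0]]
ft_force: [-0.4, -1.5, -1.1]
finger_gap: 0.0139
finger_force: 50.8
```

Call:
{"api": "arm_command", "payload": {"moves": [{"tx": 0.001, "ty": 0, "tz": 0.035, "ax": 0, "ay": 0, "az": 0}, {"tx": 0, "ty": 0, "tz": 0.035, "ax": 0, "ay": 0, "az": 0}, {"tx": 0, "ty": 0, "tz": 0.005, "ax": 0, "ay": 0, "az": 0}, {"tx": 0, "ty": 0, "tz": 0, "ax": 0, "ay": 0, "az": 0}, {"tx": 0, "ty": 0, "tz": 0, "ax": 0, "ay": 0, "az": 0}]}}

```text
t: 16.45
eef_pos: [0.5885, 0.0966, 0.2492]
eef_rot: [[0.076, 0.997, 0.001], [0.997, -0.076, -0.003], [-0.003, 0.002, -1.0]]
ft_force: [0.3, 0.3, -0.7]
finger_gap: 0.0141
finger_force: 50.9
```

Call:
{"api": "arm_command", "payload": {"moves": [{"tx": 0, "ty": 0, "tz": 0, "ax": 0, "ay": 0, "az": 0}, {"tx": 0, "ty": 0, "tz": 0, "ax": 0, "ay": 0, "az": 0}, {"tx": 0, "ty": 0, "tz": 0, "ax": 0, "ay": 0, "az": 0}, {"tx": 0, "ty": 0, "tz": -0.03, "ax": 0, "ay": 0, "az": 0}, {"tx": 0, "ty": 0, "tz": -0.04, "ax": 0, "ay": 0, "az": 0}, {"tx": 0, "ty": 0, "tz": 0, "ax": 0, "ay": 0, "az": 0}], "hand": 0.65}}

```text
t: 16.95
eef_pos: [0.5919, 0.0978, 0.3269]
eef_rot: [[0.075, 0.997, 0.015], [0.997, -0.075, 0.002], [0.003, 0.015, -1.0]]
ft_force: [2.4, -0.4, 0.6]
finger_gap: 0.0297
finger_force: 0.0
```

Run:
```python
from h import *
f=cam('wrist');save(f,'w6.png')
R,p=cur(); go(R,p,[.452,-.367,.30],9,'C')
P=pts(f); d=np.hypot(P[:,:,0]-.589,P[:,:,1]-.103); hsv=cv2.cvtColor(f['img'],cv2.COLOR_RGB2HSV)
m=(d<.037)&(P[:,:,2]>.026)&(P[:,:,2]<.07); n,l,s,c=cv2.connectedComponentsWithStats(m.astype(np.uint8))
print([(s[i,4],P[l==i].mean(0)) for i in range(1,n) if s[i,4]>80])
```

```text
t 17.0
C TURN [ 0.01254907 -0.00096001 -0.23137788] SHIFT [-0.43750484 -0.20993897  0.02443915]
[(np.int32(1324), array([0.59025534, 0.10125732, 0.04597947]))]
```

View pics/w6.png

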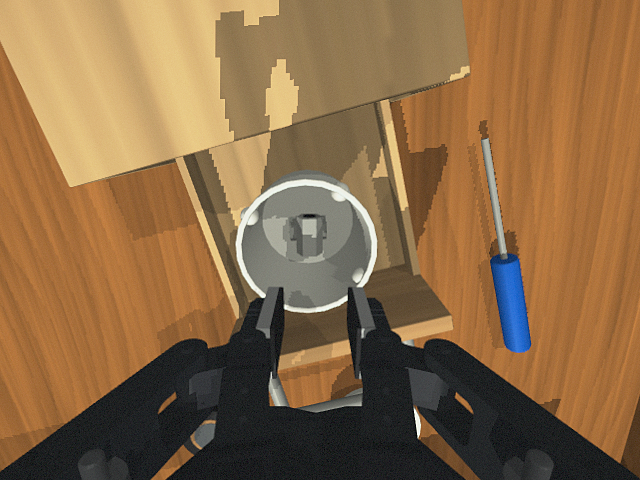

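Nut B lies crossed on nut A, with its top about 52 mm up and the limit at 72. The next drops will be offset. Next is nut C.

Call:
{"api": "arm_command", "payload": {"moves": [{"tx": 0, "ty": 0, "tz": 0, "ax": 0.01, "ay": 0, "az": -0.115}, {"tx": 0, "ty": 0, "tz": 0, "ax": 0, "ay": 0, "az": -0.115}, {"tx": -0.029, "ty": -0.014, "tz": 0, "ax": 0, "ay": 0, "az": 0}, {"tx": -0.029, "ty": -0.014, "tz": 0, "ax": 0, "ay": 0, "az": 0}, {"tx": -0.029, "ty": -0.014, "tz": 0, "ax": 0, "ay": 0, "az": 0}, {"tx": -0.029, "ty": -0.014, "tz": 0, "ax": 0, "ay": 0, "az": 0}, {"tx": -0.029, "ty": -0.014, "tz": 0, "ax": 0, "ay": 0, "az": 0}, {"tx": -0.029, "ty": -0.014, "tz": 0, "ax": 0, "ay": 0, "az": 0}], "hand": 0.3}}

```text
t: 17.67
eef_pos: [0.5314, -0.088, 0.3196]
eef_rot: [[-0.156, 0.988, -0.008], [0.988, 0.156, -0.001], [0.0, -0.009, -1.0]]
ft_force: [0.3, -0.1, 1.0]
finger_gap: 0.0598
finger_force: 0.0
```

Call:
{"api": "arm_command", "payload": {"moves": [{"tx": -0.029, "ty": -0.014, "tz": 0, "ax": 0, "ay": 0, "az": 0}, {"tx": -0.029, "ty": -0.014, "tz": 0, "ax": 0, "ay": 0, "az": 0}, {"tx": -0.029, "ty": -0.014, "tz": 0, "ax": 0, "ay": 0, "az": 0}, {"tx": -0.029, "ty": -0.014, "tz": 0.004, "ax": 0, "ay": 0, "az": 0}, {"tx": -0.029, "ty": -0.014, "tz": 0.004, "ax": 0, "ay": 0, "az": 0}, {"tx": -0.029, "ty": -0.014, "tz": 0.004, "ax": 0, "ay": 0, "az": 0}, {"tx": -0.029, "ty": -0.014, "tz": 0.004, "ax": 0, "ay": 0, "az": 0}, {"tx": -0.029, "ty": -0.014, "tz": 0.004, "ax": 0, "ay": 0, "az": 0}]}}

```text
t: 18.33
eef_pos: [0.4568, -0.3345, 0.3005]
eef_rot: [[-0.156, 0.988, -0.008], [0.988, 0.156, -0.002], [-0.0, -0.008, -1.0]]
ft_force: [1.0, -1.0, 0.3]
finger_gap: 0.0598
finger_force: 0.0
```

Call:
{"api": "arm_command", "payload": {"moves": [{"tx": -0.029, "ty": -0.014, "tz": 0.004, "ax": 0, "ay": 0, "az": 0}, {"tx": 0, "ty": 0, "tz": 0, "ax": 0, "ay": 0, "az": 0}, {"tx": 0, "ty": 0, "tz": 0, "ax": 0, "ay": 0, "az": 0}, {"tx": 0, "ty": 0, "tz": 0, "ax": 0, "ay": 0, "az": 0}]}}

```text
t: 18.67
eef_pos: [0.4481, -0.3638, 0.2965]
eef_rot: [[-0.155, 0.988, -0.009], [0.988, 0.155, -0.001], [0.0, -0.009, -1.0]]
ft_force: [0.1, 0.2, 0.3]
finger_gap: 0.0604
finger_force: 0.0
```

Run:
```python
from h import *
f=cam('wrist'); save(f,'w7.png'); c,l=nut(f,(.452,-.367))
R,p=cur(); print(p); R,p=go(R,p,[c[0],c[1],.185],l+90,'grasp')
t=R[:,0]*.012
go(R,np.array([c[0],c[1],.325]),[.589+t[0],.103+t[1],.325],np.degrees(np.arctan2(R[1,1],R[0,1])),'tub')
```

```text
nut ((451.8351135253906, -366.0600891113281), (20.467039108276367, 30.878501892089844), 7.0432586669921875) n 991 zmax 0.019599738164073593
t 18.72
[ 0.44876211 -0.36295431  0.29649809]
grasp TURN [-0.00862955 -0.00062155  0.03474681] SHIFT [-0.00345915  0.00266898  0.11149809]
tub TURN [0.00000000e+00 0.00000000e+00 1.38254259e-17] SHIFT [0.46070152 0.19364535 0.        ]
```

Call:
{"api": "arm_command", "payload": {"moves": [{"tx": 0, "ty": 0, "tz": 0, "ax": -0.008, "ay": 0, "az": 0.035}, {"tx": -0.003, "ty": 0.003, "tz": 0.03, "ax": 0, "ay": 0, "az": 0}, {"tx": 0, "ty": 0, "tz": 0.03, "ax": 0, "ay": 0, "az": 0}, {"tx": 0, "ty": 0, "tz": 0.03, "ax": 0, "ay": 0, "az": 0}, {"tx": 0, "ty": 0, "tz": 0.016, "ax": 0, "ay": 0, "az": 0}, {"tx": 0, "ty": 0, "tz": 0.005, "ax": 0, "ay": 0, "az": 0}, {"tx": 0, "ty": 0, "tz": 0, "ax": 0, "ay": 0, "az": 0}]}}

```text
t: 19.3
eef_pos: [0.4518, -0.3646, 0.1841]
eef_rot: [[-0.124, 0.992, -0.004], [0.992, 0.124, 0.002], [0.002, -0.003, -1.0]]
ft_force: [-0.3, 0.3, 0.9]
finger_gap: 0.0595
finger_force: 0.0
```

Call:
{"api": "arm_command", "payload": {"moves": [{"tx": 0, "ty": 0, "tz": 0, "ax": 0, "ay": 0, "az": 0}, {"tx": 0, "ty": 0, "tz": 0, "ax": 0, "ay": 0, "az": 0}, {"tx": 0, "ty": 0, "tz": 0, "ax": 0, "ay": 0, "az": 0}, {"tx": 0, "ty": 0, "tz": 0, "ax": 0, "ay": 0, "az": 0}, {"tx": 0, "ty": 0, "tz": 0, "ax": 0, "ay": 0, "az": 0}, {"tx": 0, "ty": 0, "tz": 0, "ax": 0, "ay": 0, "az": 0}], "hand": 1}}

```text
t: 19.8
eef_pos: [0.452, -0.3674, 0.1872]
eef_rot: [[-0.121, 0.993, 0.002], [0.993, 0.121, -0.002], [-0.002, 0.001, -1.0]]
ft_force: [0.2, 0.3, 6.3]
finger_gap: 0.0119
finger_force: 52.5
```

Call:
{"api": "arm_command", "payload": {"moves": [{"tx": 0, "ty": 0, "tz": -0.03, "ax": 0, "ay": 0, "az": 0}, {"tx": 0, "ty": 0, "tz": -0.038, "ax": 0, "ay": 0, "az": 0}, {"tx": 0, "ty": 0, "tz": -0.038, "ax": 0, "ay": 0, "az": 0}, {"tx": 0, "ty": 0, "tz": -0.034, "ax": 0, "ay": 0, "az": 0}, {"tx": 0, "ty": 0, "tz": 0, "ax": 0, "ay": 0, "az": 0}, {"tx": 0.0307, "ty": 0.013, "tz": 0, "ax": 0, "ay": 0, "az": 0}, {"tx": 0.0307, "ty": 0.013, "tz": 0, "ax": 0, "ay": 0, "az": 0}, {"tx": 0.0307, "ty": 0.013, "tz": 0, "ax": 0, "ay": 0, "az": 0}]}}

```text
t: 20.47
eef_pos: [0.4784, -0.2702, 0.3254]
eef_rot: [[-0.118, 0.993, -0.001], [0.993, 0.118, -0.001], [-0.001, -0.001, -1.0]]
ft_force: [0.5, 0.2, -1.2]
finger_gap: 0.0115
finger_force: 50.8
```

Call:
{"api": "arm_command", "payload": {"moves": [{"tx": 0.0307, "ty": 0.013, "tz": 0, "ax": 0, "ay": 0, "az": 0}, {"tx": 0.0307, "ty": 0.013, "tz": 0, "ax": 0, "ay": 0, "az": 0}, {"tx": 0.0307, "ty": 0.013, "tz": 0, "ax": 0, "ay": 0, "az": 0}, {"tx": 0.0307, "ty": 0.013, "tz": 0, "ax": 0, "ay": 0, "az": 0}, {"tx": 0.0307, "ty": 0.013, "tz": 0, "ax": 0, "ay": 0, "az": 0}, {"tx": 0.0307, "ty": 0.013, "tz": 0, "ax": 0, "ay": 0, "az": 0}, {"tx": 0.0307, "ty": 0.013, "tz": 0, "ax": 0, "ay": 0, "az": 0}, {"tx": 0.0307, "ty": 0.013, "tz": 0, "ax": 0, "ay": 0, "az": 0}]}}

```text
t: 21.13
eef_pos: [0.5523, -0.0127, 0.3247]
eef_rot: [[-0.12, 0.993, -0.002], [0.993, 0.12, -0.001], [-0.0, -0.002, -1.0]]
ft_force: [0.8, -0.0, -0.6]
finger_gap: 0.0114
finger_force: 50.8
```

Call:
{"api": "arm_command", "payload": {"moves": [{"tx": 0.0307, "ty": 0.013, "tz": 0, "ax": 0, "ay": 0, "az": 0}, {"tx": 0.0307, "ty": 0.013, "tz": 0, "ax": 0, "ay": 0, "az": 0}, {"tx": 0.0307, "ty": 0.013, "tz": 0, "ax": 0, "ay": 0, "az": 0}, {"tx": 0.0307, "ty": 0.012, "tz": 0, "ax": 0, "ay": 0, "az": 0}, {"tx": 0, "ty": 0, "tz": 0, "ax": 0, "ay": 0, "az": 0}, {"tx": 0, "ty": 0, "tz": 0, "ax": 0, "ay": 0, "az": 0}]}}

```text
t: 21.63
eef_pos: [0.5882, 0.1176, 0.3241]
eef_rot: [[-0.127, 0.992, -0.002], [0.992, 0.127, -0.0], [-0.0, -0.002, -1.0]]
ft_force: [0.4, -0.4, -1.5]
finger_gap: 0.0112
finger_force: 50.8
```

Call:
{"api": "arm_command", "payload": {"moves": [{"tx": -0.003, "ty": 0, "tz": 0.035, "ax": 0, "ay": 0, "az": 0}, {"tx": 0, "ty": 0, "tz": 0.033, "ax": 0, "ay": 0, "az": 0}, {"tx": 0, "ty": 0, "tz": 0, "ax": 0, "ay": 0, "az": 0}, {"tx": 0, "ty": 0, "tz": 0, "ax": 0, "ay": 0, "az": 0}]}}

```text
t: 21.97
eef_pos: [0.587, 0.1089, 0.2551]
eef_rot: [[-0.118, 0.993, -0.007], [0.993, 0.118, -0.003], [-0.003, -0.007, -1.0]]
ft_force: [-0.2, 0.4, 1.4]
finger_gap: 0.0114
finger_force: 50.9
```

Call:
{"api": "arm_command", "payload": {"moves": [{"tx": 0, "ty": 0, "tz": 0, "ax": 0, "ay": 0, "az": 0}, {"tx": 0, "ty": 0, "tz": 0, "ax": 0, "ay": 0, "az": 0}, {"tx": 0, "ty": 0, "tz": 0, "ax": 0, "ay": 0, "az": 0}, {"tx": 0, "ty": 0, "tz": -0.03, "ax": 0, "ay": 0, "az": 0}, {"tx": 0, "ty": 0, "tz": -0.04, "ax": 0, "ay": 0, "az": 0}, {"tx": 0, "ty": 0, "tz": 0, "ax": 0, "ay": 0, "az": 0}], "hand": 0.7}}

```text
t: 22.47
eef_pos: [0.5927, 0.1104, 0.3362]
eef_rot: [[-0.12, 0.993, 0.015], [0.993, 0.12, 0.004], [0.002, 0.015, -1.0]]
ft_force: [1.9, -0.5, 2.0]
finger_gap: 0.0254
finger_force: 0.0
```

Run:
```python
from h import *
f=cam('wrist');save(f,'w8.png')
print(np.array(get_obs()['q'])[6])
R,p=cur(); go(R,p,[.418,-.264,.30],63,'D')
P=pts(f); d=np.hypot(P[:,:,0]-.589,P[:,:,1]-.103)
m=(d<.036)&(P[:,:,2]>.022)&(P[:,:,2]<.085); print('pile max',np.sort(P[m][:,2])[-40:].mean())
```

```text
0.12136892291627159
t 22.52
D TURN [ 0.01178489  0.0038871  -0.9789089 ] SHIFT [-0.01524919 -0.41260039  0.03373969]
pile max 0.06700751619646406
```

View pics/w8.png

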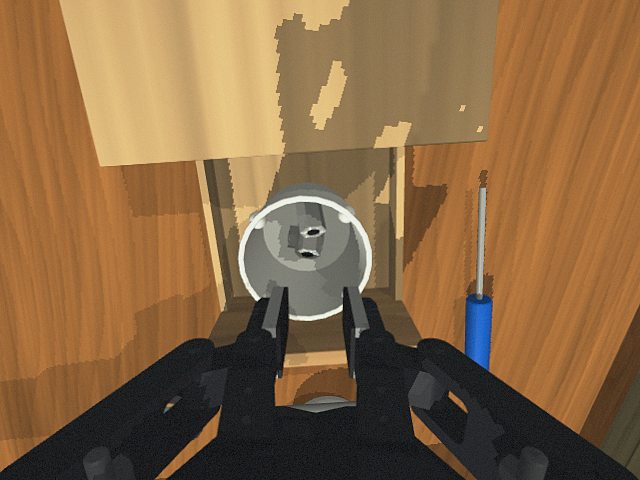

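Nuts B and C are leaning against each other (open ends at (313,232) and (306,254)), and the pile top is about 67 mm. Nut D is next, and I'll check the pile height again after it.

Call:
{"api": "arm_command", "payload": {"moves": [{"tx": 0, "ty": 0, "tz": 0, "ax": 0.01, "ay": 0.004, "az": -0.122}, {"tx": 0, "ty": 0, "tz": 0, "ax": 0, "ay": 0, "az": -0.122}, {"tx": 0, "ty": 0, "tz": 0, "ax": 0, "ay": 0, "az": -0.122}, {"tx": 0, "ty": 0, "tz": 0, "ax": 0, "ay": 0, "az": -0.122}, {"tx": 0, "ty": 0, "tz": 0, "ax": 0, "ay": 0, "az": -0.122}, {"tx": 0, "ty": 0, "tz": 0, "ax": 0, "ay": 0, "az": -0.122}, {"tx": 0, "ty": 0, "tz": 0, "ax": 0, "ay": 0, "az": -0.122}, {"tx": 0, "ty": 0, "tz": 0, "ax": 0, "ay": 0, "az": -0.122}], "hand": 0.3}}

```text
t: 23.18
eef_pos: [0.5888, 0.1107, 0.3277]
eef_rot: [[-0.892, 0.451, -0.011], [0.451, 0.893, 0.002], [0.01, -0.003, -1.0]]
ft_force: [-0.2, 0.4, 0.3]
finger_gap: 0.0598
finger_force: 0.0
```

Call:
{"api": "arm_command", "payload": {"moves": [{"tx": -0.001, "ty": -0.032, "tz": 0, "ax": 0, "ay": 0, "az": 0}, {"tx": -0.001, "ty": -0.032, "tz": 0, "ax": 0, "ay": 0, "az": 0}, {"tx": -0.001, "ty": -0.032, "tz": 0, "ax": 0, "ay": 0, "az": 0}, {"tx": -0.001, "ty": -0.032, "tz": 0, "ax": 0, "ay": 0, "az": 0}, {"tx": -0.001, "ty": -0.032, "tz": 0, "ax": 0, "ay": 0, "az": 0}, {"tx": -0.001, "ty": -0.032, "tz": 0.004, "ax": 0, "ay": 0, "az": 0}, {"tx": -0.001, "ty": -0.032, "tz": 0.004, "ax": 0, "ay": 0, "az": 0}, {"tx": -0.001, "ty": -0.032, "tz": 0.004, "ax": 0, "ay": 0, "az": 0}]}}

```text
t: 23.85
eef_pos: [0.4781, -0.122, 0.3167]
eef_rot: [[-0.89, 0.456, -0.01], [0.456, 0.89, 0.002], [0.01, -0.003, -1.0]]
ft_force: [0.4, -0.2, -1.3]
finger_gap: 0.0601
finger_force: 0.0
```

Call:
{"api": "arm_command", "payload": {"moves": [{"tx": -0.001, "ty": -0.032, "tz": 0.005, "ax": 0, "ay": 0, "az": 0}, {"tx": -0.001, "ty": -0.032, "tz": 0.005, "ax": 0, "ay": 0, "az": 0}, {"tx": -0.001, "ty": -0.032, "tz": 0.005, "ax": 0, "ay": 0, "az": 0}, {"tx": -0.001, "ty": -0.032, "tz": 0.005, "ax": 0, "ay": 0, "az": 0}, {"tx": -0.001, "ty": -0.028, "tz": 0, "ax": 0, "ay": 0, "az": 0}, {"tx": 0, "ty": 0, "tz": 0, "ax": 0, "ay": 0, "az": 0}, {"tx": 0, "ty": 0, "tz": 0, "ax": 0, "ay": 0, "az": 0}, {"tx": 0, "ty": 0, "tz": 0, "ax": 0, "ay": 0, "az": 0}]}}

```text
t: 24.52
eef_pos: [0.4123, -0.2614, 0.297]
eef_rot: [[-0.89, 0.456, -0.011], [0.456, 0.89, 0.002], [0.01, -0.003, -1.0]]
ft_force: [0.6, 0.6, -0.6]
finger_gap: 0.0601
finger_force: 0.0
```

Run:
```python
from h import *
f=cam('wrist'); c,l=nut(f,(.418,-.264))
R,p=cur(); print(p); R,p=go(R,p,[c[0],c[1],.173],l+90,'grasp')
go(R,np.array([c[0],c[1],.325]),[.589+.0015,.103-.010,.325],np.degrees(np.arctan2(R[1,1],R[0,1])),'tub')
```

```text
nut ((417.8171691894531, -263.3912048339844), (20.597288131713867, 30.690927505493164), 60.07514953613281) n 980 zmax 0.01968717492722838
t 24.57
[ 0.41272733 -0.26070397  0.29693594]
grasp TURN [-0.0033685  -0.01028877  0.05017697] SHIFT [-0.00575183  0.00021016  0.12393594]
tub TURN [0. 0. 0.] SHIFT [0.02812979 0.39502249 0.        ]
```

Call:
{"api": "arm_command", "payload": {"moves": [{"tx": 0, "ty": 0, "tz": 0, "ax": -0.003, "ay": -0.01, "az": 0.05}, {"tx": -0.006, "ty": 0, "tz": 0.03, "ax": 0, "ay": 0, "az": 0}, {"tx": 0, "ty": 0, "tz": 0.03, "ax": 0, "ay": 0, "az": 0}, {"tx": 0, "ty": 0, "tz": 0.03, "ax": 0, "ay": 0, "az": 0}, {"tx": 0, "ty": 0, "tz": 0.025, "ax": 0, "ay": 0, "az": 0}, {"tx": 0, "ty": 0, "tz": 0.007, "ax": 0, "ay": 0, "az": 0}, {"tx": 0, "ty": 0, "tz": 0, "ax": 0, "ay": 0, "az": 0}]}}

```text
t: 25.15
eef_pos: [0.4168, -0.2628, 0.1728]
eef_rot: [[-0.867, 0.498, -0.006], [0.498, 0.867, 0.002], [0.006, -0.001, -1.0]]
ft_force: [0.3, -1.2, 0.8]
finger_gap: 0.0598
finger_force: 0.0
```

Call:
{"api": "arm_command", "payload": {"moves": [{"tx": 0, "ty": 0, "tz": 0, "ax": 0, "ay": 0, "az": 0}, {"tx": 0, "ty": 0, "tz": 0, "ax": 0, "ay": 0, "az": 0}, {"tx": 0, "ty": 0, "tz": 0, "ax": 0, "ay": 0, "az": 0}, {"tx": 0, "ty": 0, "tz": 0, "ax": 0, "ay": 0, "az": 0}, {"tx": 0, "ty": 0, "tz": 0, "ax": 0, "ay": 0, "az": 0}, {"tx": 0, "ty": 0, "tz": 0, "ax": 0, "ay": 0, "az": 0}], "hand": 1}}

```text
t: 25.65
eef_pos: [0.4181, -0.2653, 0.1767]
eef_rot: [[-0.866, 0.5, 0.002], [0.5, 0.866, -0.001], [-0.003, -0.0, -1.0]]
ft_force: [-1.1, 0.1, 5.0]
finger_gap: 0.0175
finger_force: 58.5
```

Call:
{"api": "arm_command", "payload": {"moves": [{"tx": 0, "ty": 0, "tz": -0.036, "ax": 0, "ay": 0, "az": 0}, {"tx": 0, "ty": 0, "tz": -0.038, "ax": 0, "ay": 0, "az": 0}, {"tx": 0, "ty": 0, "tz": -0.038, "ax": 0, "ay": 0, "az": 0}, {"tx": 0, "ty": 0, "tz": -0.038, "ax": 0, "ay": 0, "az": 0}, {"tx": 0, "ty": 0, "tz": 0, "ax": 0, "ay": 0, "az": 0}, {"tx": 0.0023, "ty": 0.033, "tz": 0, "ax": 0, "ay": 0, "az": 0}, {"tx": 0.0023, "ty": 0.033, "tz": 0, "ax": 0, "ay": 0, "az": 0}, {"tx": 0.0023, "ty": 0.033, "tz": 0, "ax": 0, "ay": 0, "az": 0}]}}

```text
t: 26.32
eef_pos: [0.4609, -0.1753, 0.3259]
eef_rot: [[-0.864, 0.503, 0.002], [0.503, 0.864, -0.0], [-0.002, 0.001, -1.0]]
ft_force: [-0.1, 0.6, -1.6]
finger_gap: 0.0182
finger_force: 59.2
```

Call:
{"api": "arm_command", "payload": {"moves": [{"tx": 0.0023, "ty": 0.033, "tz": 0, "ax": 0, "ay": 0, "az": 0}, {"tx": 0.0023, "ty": 0.033, "tz": 0, "ax": 0, "ay": 0, "az": 0}, {"tx": 0.0023, "ty": 0.033, "tz": 0, "ax": 0, "ay": 0, "az": 0}, {"tx": 0.0023, "ty": 0.033, "tz": 0, "ax": 0, "ay": 0, "az": 0}, {"tx": 0.0023, "ty": 0.033, "tz": 0, "ax": 0, "ay": 0, "az": 0}, {"tx": 0.0023, "ty": 0.033, "tz": 0, "ax": 0, "ay": 0, "az": 0}, {"tx": 0.0023, "ty": 0.033, "tz": 0, "ax": 0, "ay": 0, "az": 0}, {"tx": 0.0023, "ty": 0.033, "tz": 0, "ax": 0, "ay": 0, "az": 0}]}}

```text
t: 26.98
eef_pos: [0.5773, 0.0637, 0.325]
eef_rot: [[-0.866, 0.5, 0.0], [0.5, 0.866, 0.0], [0.0, 0.0, -1.0]]
ft_force: [1.0, -1.6, 0.1]
finger_gap: 0.0178
finger_force: 59.2
```

Call:
{"api": "arm_command", "payload": {"moves": [{"tx": 0.0023, "ty": 0.032, "tz": 0, "ax": 0, "ay": 0, "az": 0}, {"tx": 0, "ty": 0, "tz": 0, "ax": 0, "ay": 0, "az": 0}, {"tx": 0, "ty": 0, "tz": 0, "ax": 0, "ay": 0, "az": 0}, {"tx": 0, "ty": 0, "tz": 0, "ax": 0, "ay": 0, "az": 0}]}}

```text
t: 27.32
eef_pos: [0.5907, 0.0908, 0.3245]
eef_rot: [[-0.866, 0.5, -0.001], [0.5, 0.866, -0.001], [0.0, -0.002, -1.0]]
ft_force: [-0.6, -1.3, 0.4]
finger_gap: 0.0178
finger_force: 59.2
```

Call:
{"api": "arm_command", "payload": {"moves": [{"tx": 0, "ty": 0, "tz": 0.03, "ax": 0, "ay": 0, "az": 0}, {"tx": 0, "ty": 0, "tz": 0.03, "ax": 0, "ay": 0, "az": 0}, {"tx": 0, "ty": 0, "tz": 0, "ax": 0, "ay": 0, "az": 0}, {"tx": 0, "ty": 0, "tz": 0, "ax": 0, "ay": 0, "az": 0}]}}

```text
t: 27.65
eef_pos: [0.5893, 0.0891, 0.2629]
eef_rot: [[-0.864, 0.503, -0.006], [0.503, 0.864, -0.003], [0.004, -0.005, -1.0]]
ft_force: [0.3, 0.2, 0.1]
finger_gap: 0.0177
finger_force: 59.2
```

Call:
{"api": "arm_command", "payload": {"moves": [{"tx": 0, "ty": 0, "tz": 0, "ax": 0, "ay": 0, "az": 0}, {"tx": 0, "ty": 0, "tz": 0, "ax": 0, "ay": 0, "az": 0}, {"tx": 0, "ty": 0, "tz": 0, "ax": 0, "ay": 0, "az": 0}, {"tx": 0, "ty": 0, "tz": -0.03, "ax": 0, "ay": 0, "az": 0}, {"tx": 0, "ty": 0, "tz": -0.04, "ax": 0, "ay": 0, "az": 0}, {"tx": 0, "ty": 0, "tz": 0, "ax": 0, "ay": 0, "az": 0}], "hand": 0.7}}

```text
t: 28.15
eef_pos: [0.5947, 0.0909, 0.3433]
eef_rot: [[-0.865, 0.501, 0.014], [0.501, 0.866, 0.003], [-0.011, 0.01, -1.0]]
ft_force: [1.5, -1.1, 1.7]
finger_gap: 0.0255
finger_force: 0.0
```

Run:
```python
from h import *
f=cam('wrist')
cv2.imwrite('pics/w9.png',cv2.resize(f['img'][150:400,200:450],None,fx=2.2,fy=2.2)[:,:,::-1])
R,p=cur(); print(p,R[:,1])
P=pts(f); d=np.hypot(P[:,:,0]-.589,P[:,:,1]-.103)
m=(d<.036)&(P[:,:,2]>.022)&(P[:,:,2]<.085); print('pile max',np.sort(P[m][:,2])[-40:].mean())
```

```text
t 28.2
[0.59382804 0.09098215 0.34080523] [0.50051159 0.86569081 0.00822002]
pile max 0.06659352945964053
```

View pics/w9.png

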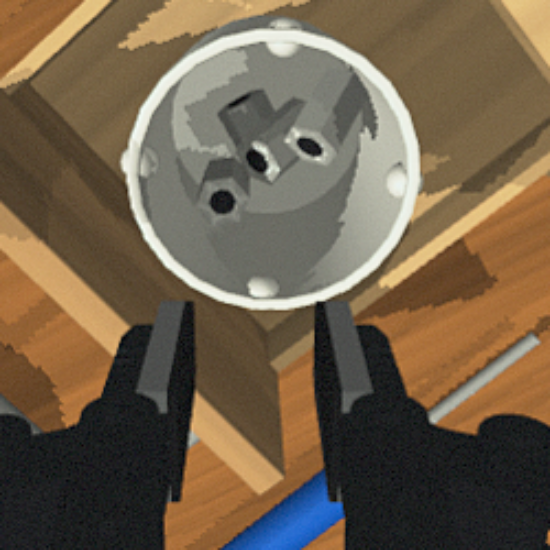

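All four nuts are in the tub, with a pile top of about 67 mm against the 72 mm limit. Now the lid.

```bash
cat >> h.py <<'E'
def ring(q):
    s=np.linalg.lstsq(np.c_[2*q[:,:2],np.ones(len(q))],(q[:,:2]**2).sum(1),rcond=None)[0]
    return s[:2],np.sqrt(s[2]+s[0]**2+s[1]**2)
def tub(f,c0=TUB):
    "rim outer edge by white mask contour, cast on z=.092"
    P=pts(f); hsv=cv2.cvtColor(f['img'],cv2.COLOR_RGB2HSV); d=np.hypot(P[:,:,0]-c0[0],P[:,:,1]-c0[1])
    m=(P[:,:,2]>.089)&(P[:,:,2]<.096)&(d<.055)&(d>.036)&(hsv[:,:,1]<60)&(hsv[:,:,2]>110)
    print('rim',len(P[m]),ring(P[m]), P[m][:,2].mean()); return P[m]
def lid(f,c0):
    P=pts(f); d=np.hypot(P[:,:,0]-c0[0],P[:,:,1]-c0[1]); hsv=cv2.cvtColor(f['img'],cv2.COLOR_RGB2HSV)
    m=(P[:,:,2]>.018)&(P[:,:,2]<.03)&(d<.075)&(hsv[:,:,1]<60)
    cn=max(cv2.findContours(m.astype(np.uint8),0,1)[0],key=cv2.contourArea)[:,0]
    h=cv2.convexHull(cn)[:,0]; 
    q=onplane(f,h,.0235); print('flange',ring(q),len(q))
    b=(P[:,:,2]>.040)&(P[:,:,2]<.055)&(d<.06)&(hsv[:,:,1]<60); r=cv2.minAreaRect((P[b][:,:2]*1000).astype(np.float32))
    (w,h)=r[1]; l=r[2] if w>h else r[2]+90; print('bar',r,l,P[b][:,2].mean()); return l
E
python3 - <<'E'
from h import *
f=cam('wrist'); tub(f)
R,p=cur(); go(R,p,[.640,-.1265,.33],106,'lid')
f=cam('top'); lid(f,(.64,-.1265))
E
```

```text
rim 2499 (array([0.5893191 , 0.10453622]), np.float64(0.04335151532093338)) 0.0913434264867064
t 28.25
lid TURN [ 0.0026157   0.00615123 -0.80322735] SHIFT [ 0.01432387 -0.22227867  0.00820275]
flange (array([ 0.63965775, -0.12647201]), np.float64(0.04966804927654286)) 26
bar ((639.5661010742188, -126.30547332763672), (60.38656997680664, 16.680116653442383), 16.37030792236328) 16.37030792236328 0.045223975601883654
```

Call:
{"api": "arm_command", "payload": {"moves": [{"tx": 0, "ty": 0, "tz": 0, "ax": 0.003, "ay": 0.006, "az": -0.115}, {"tx": 0, "ty": 0, "tz": 0, "ax": 0, "ay": 0, "az": -0.115}, {"tx": 0, "ty": 0, "tz": 0, "ax": 0, "ay": 0, "az": -0.115}, {"tx": 0, "ty": 0, "tz": 0, "ax": 0, "ay": 0, "az": -0.115}, {"tx": 0, "ty": 0, "tz": 0, "ax": 0, "ay": 0, "az": -0.115}, {"tx": 0, "ty": 0, "tz": 0, "ax": 0, "ay": 0, "az": -0.115}, {"tx": 0, "ty": 0, "tz": 0, "ax": 0, "ay": 0, "az": -0.113}], "hand": 0.3}}

```text
t: 28.88
eef_pos: [0.5902, 0.0912, 0.3327]
eef_rot: [[-0.96, -0.281, -0.011], [-0.281, 0.96, -0.001], [0.011, 0.002, -1.0]]
ft_force: [0.2, -0.3, -1.0]
finger_gap: 0.0602
finger_force: 0.0
```

Call:
{"api": "arm_command", "payload": {"moves": [{"tx": 0.002, "ty": -0.032, "tz": 0, "ax": 0, "ay": 0, "az": 0}, {"tx": 0.002, "ty": -0.032, "tz": 0, "ax": 0, "ay": 0, "az": 0}, {"tx": 0.002, "ty": -0.032, "tz": 0, "ax": 0, "ay": 0, "az": 0}, {"tx": 0.002, "ty": -0.032, "tz": 0, "ax": 0, "ay": 0, "az": 0}, {"tx": 0.002, "ty": -0.032, "tz": 0, "ax": 0, "ay": 0, "az": 0}, {"tx": 0.002, "ty": -0.032, "tz": 0, "ax": 0, "ay": 0, "az": 0}, {"tx": 0.002, "ty": -0.03, "tz": 0, "ax": 0, "ay": 0, "az": 0}, {"tx": 0, "ty": 0, "tz": 0, "ax": 0, "ay": 0, "az": 0}]}}

```text
t: 29.55
eef_pos: [0.6374, -0.1354, 0.3332]
eef_rot: [[-0.964, -0.265, -0.009], [-0.265, 0.964, -0.008], [0.011, -0.005, -1.0]]
ft_force: [-0.1, -1.8, 0.4]
finger_gap: 0.0598
finger_force: 0.0
```

Call:
{"api": "arm_command", "payload": {"moves": [{"tx": 0, "ty": 0, "tz": 0, "ax": 0, "ay": 0, "az": 0}, {"tx": 0, "ty": 0, "tz": 0, "ax": 0, "ay": 0, "az": 0}, {"tx": 0, "ty": 0, "tz": 0, "ax": 0, "ay": 0, "az": 0}]}}

```text
t: 29.8
eef_pos: [0.6385, -0.1238, 0.3329]
eef_rot: [[-0.96, -0.278, -0.01], [-0.278, 0.961, 0.001], [0.009, 0.004, -1.0]]
ft_force: [-0.5, 0.1, 0.2]
finger_gap: 0.0597
finger_force: 0.0
```

Run:
```python
from h import *
f=cam('wrist'); l=lid(f,(.64,-.1265))
R,p=cur(); print(p); go(R,p,[.640,-.1265,.20],l+90,'grasp')
```

```text
flange (array([ 0.59958604, -0.1315075 ]), np.float64(0.04296127044865007)) 37
bar ((598.6870727539062, -130.05502319335938), (38.064327239990234, 15.515251159667969), 16.92013168334961) 16.92013168334961 0.04560880004226962
t 29.85
[ 0.63863287 -0.12354653  0.33316006]
grasp TURN [ 0.0035072  -0.00883134 -0.01273494] SHIFT [-0.00044837 -0.00322351  0.13316006]
```

Run:
```python
from h import *
f=cam('wrist'); save(f,'w10.png'); l=lid(f,(.595,-.131))
f=cam('top'); l=lid(f,(.595,-.131))
```

```text
flange (array([ 0.5882234 , -0.13291413]), np.float64(0.04984459401484573)) 48
bar ((587.9502563476562, -132.974853515625), (59.187198638916016, 15.734554290771484), 16.235347747802734) 16.235347747802734 0.045636167850501556
flange (array([ 0.58906709, -0.12987123]), np.float64(0.04600774772152781)) 15
bar ((0.0, 0.0), (0.0, 0.0), 0.0) 90.0 nanh.py:60: RuntimeWarning: Mean of empty slice.
  (w,h)=r[1]; l=r[2] if w>h else r[2]+90; print('bar',r,l,P[b][:,2].mean()); return l
  ret = ret.dtype.type(ret / rcount)
```

View pics/w10.png

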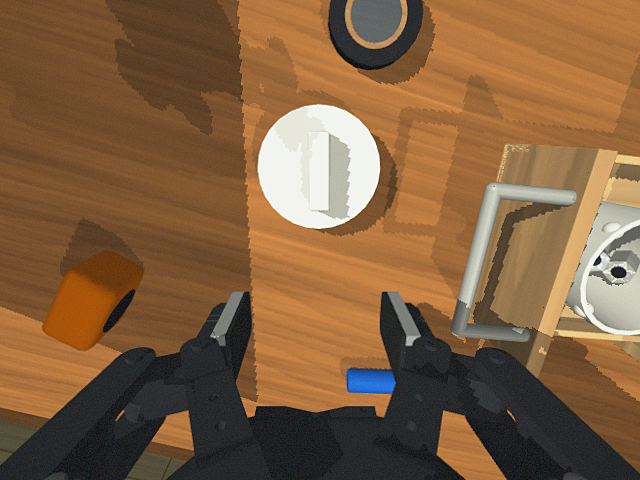

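The lid has been knocked to about (0.588, -0.133) and now sits at pixel (319,167). It is still upright with its bar at 16°. I'll re-aim.

Run:
```python
from h import *
R,p=cur(); go(R,p,[.588,-.133,.26],106.2,'grasp')
```

```text
t 29.95
grasp TURN [ 0.00274512 -0.00827917 -0.00042497] SHIFT [0.05126918 0.00539564 0.07357751]
```

Call:
{"api": "arm_command", "payload": {"moves": [{"tx": 0, "ty": 0, "tz": 0, "ax": 0.003, "ay": -0.008, "az": 0}, {"tx": 0.026, "ty": 0.003, "tz": 0.02, "ax": 0, "ay": 0, "az": 0}, {"tx": 0.025, "ty": 0.003, "tz": 0.02, "ax": 0, "ay": 0, "az": 0}, {"tx": 0, "ty": 0, "tz": 0.02, "ax": 0, "ay": 0, "az": 0}, {"tx": 0, "ty": 0, "tz": 0.013, "ax": 0, "ay": 0, "az": 0}, {"tx": 0, "ty": 0, "tz": 0, "ax": 0, "ay": 0, "az": 0}, {"tx": 0, "ty": 0, "tz": 0, "ax": 0, "ay": 0, "az": 0}, {"tx": 0, "ty": 0, "tz": 0, "ax": 0, "ay": 0, "az": 0}]}}

```text
t: 30.62
eef_pos: [0.5897, -0.134, 0.2622]
eef_rot: [[-0.961, -0.277, 0.004], [-0.277, 0.961, -0.002], [-0.003, -0.003, -1.0]]
ft_force: [1.0, -0.9, 0.5]
finger_gap: 0.0599
finger_force: 0.0
```

Run:
```python
from h import *
f=cam('wrist'); l=lid(f,(.588,-.133))
R,p=cur(); print(p); go(R,p,[.588,-.133,.20],106.2,'grasp')
```

```text
flange (array([ 0.58839278, -0.1328868 ]), np.float64(0.04992330148493099)) 54
bar ((587.8412475585938, -133.0366668701172), (59.58628463745117, 16.013916015625), 16.506473541259766) 16.506473541259766 0.045500349227937394
t 30.67
[ 0.58973559 -0.13416433  0.26254822]
grasp TURN [-0.0030477   0.00342986 -0.00235516] SHIFT [0.00134184 0.00160232 0.06254822]
```

Call:
{"api": "arm_command", "payload": {"moves": [{"tx": 0.0013, "ty": 0.0016, "tz": 0.03, "ax": -0.003, "ay": 0.003, "az": 0}, {"tx": 0, "ty": 0, "tz": 0.022, "ax": 0, "ay": 0, "az": 0}, {"tx": 0, "ty": 0, "tz": 0.01, "ax": 0, "ay": 0, "az": 0}, {"tx": 0, "ty": 0, "tz": 0, "ax": 0, "ay": 0, "az": 0}, {"tx": 0, "ty": 0, "tz": 0, "ax": 0, "ay": 0, "az": 0}]}}

```text
t: 31.08
eef_pos: [0.5868, -0.1333, 0.1994]
eef_rot: [[-0.961, -0.276, -0.003], [-0.276, 0.961, 0.0], [0.002, 0.001, -1.0]]
ft_force: [1.1, -0.3, 0.1]
finger_gap: 0.0595
finger_force: 0.0
```

Call:
{"api": "arm_command", "payload": {"moves": [{"tx": 0, "ty": 0, "tz": 0, "ax": 0, "ay": 0, "az": 0}, {"tx": 0, "ty": 0, "tz": 0, "ax": 0, "ay": 0, "az": 0}, {"tx": 0, "ty": 0, "tz": 0, "ax": 0, "ay": 0, "az": 0}, {"tx": 0, "ty": 0, "tz": 0, "ax": 0, "ay": 0, "az": 0}, {"tx": 0, "ty": 0, "tz": 0, "ax": 0, "ay": 0, "az": 0}, {"tx": 0, "ty": 0, "tz": 0, "ax": 0, "ay": 0, "az": 0}, {"tx": 0, "ty": 0, "tz": 0, "ax": 0, "ay": 0, "az": 0}], "hand": 1, "force": 80}}

```text
t: 31.67
eef_pos: [0.5871, -0.1336, 0.2005]
eef_rot: [[-0.961, -0.275, -0.001], [-0.275, 0.961, 0.0], [0.0, 0.0, -1.0]]
ft_force: [-0.3, -0.3, 5.4]
finger_gap: 0.0145
finger_force: 82.0
```

Call:
{"api": "arm_command", "payload": {"moves": [{"tx": 0, "ty": 0, "tz": -0.025, "ax": 0, "ay": 0, "az": 0}, {"tx": 0, "ty": 0, "tz": -0.03, "ax": 0, "ay": 0, "az": 0}, {"tx": 0, "ty": 0, "tz": -0.03, "ax": 0, "ay": 0, "az": 0}, {"tx": 0, "ty": 0, "tz": -0.03, "ax": 0, "ay": 0, "az": 0}, {"tx": 0, "ty": 0, "tz": -0.02, "ax": 0, "ay": 0, "az": 0}, {"tx": 0, "ty": 0, "tz": 0, "ax": 0, "ay": 0, "az": 0}]}}

```text
t: 32.17
eef_pos: [0.5885, -0.1342, 0.3392]
eef_rot: [[-0.961, -0.275, 0.006], [-0.275, 0.961, -0.0], [-0.006, -0.002, -1.0]]
ft_force: [1.3, -0.6, -0.3]
finger_gap: 0.0141
finger_force: 81.0
```

Call:
{"api": "arm_command", "payload": {"moves": [{"tx": -0.0083, "ty": 0.0284, "tz": 0, "ax": 0, "ay": 0, "az": 0}, {"tx": -0.0083, "ty": 0.0284, "tz": 0, "ax": 0, "ay": 0, "az": 0}, {"tx": -0.0083, "ty": 0.0284, "tz": 0, "ax": 0, "ay": 0, "az": 0}, {"tx": -0.0083, "ty": 0.0284, "tz": 0, "ax": 0, "ay": 0, "az": 0}, {"tx": -0.0083, "ty": 0.0284, "tz": 0, "ax": 0, "ay": 0, "az": 0}, {"tx": -0.0083, "ty": 0.0284, "tz": 0, "ax": 0, "ay": 0, "az": 0}, {"tx": -0.0083, "ty": 0.0284, "tz": 0, "ax": 0, "ay": 0, "az": 0}, {"tx": -0.0083, "ty": 0.0284, "tz": 0, "ax": 0, "ay": 0, "az": 0}]}}

```text
t: 32.83
eef_pos: [0.5868, 0.1047, 0.3322]
eef_rot: [[-0.961, -0.276, -0.006], [-0.276, 0.961, -0.0], [0.006, 0.002, -1.0]]
ft_force: [0.7, -0.6, -1.6]
finger_gap: 0.0142
finger_force: 80.9
```

Call:
{"api": "arm_command", "payload": {"moves": [{"tx": 0, "ty": 0, "tz": 0, "ax": 0, "ay": 0, "az": 0}, {"tx": 0, "ty": 0, "tz": 0, "ax": 0, "ay": 0, "az": 0}, {"tx": 0, "ty": 0, "tz": 0, "ax": 0, "ay": 0, "az": 0}, {"tx": 0, "ty": 0, "tz": 0, "ax": 0, "ay": 0, "az": 0}]}}

```text
t: 33.17
eef_pos: [0.5876, 0.1013, 0.3331]
eef_rot: [[-0.962, -0.273, -0.005], [-0.273, 0.962, -0.001], [0.005, 0.0, -1.0]]
ft_force: [-0.4, -0.3, -1.2]
finger_gap: 0.0142
finger_force: 80.9
```

Run:
```python
from h import *
o=st(); f=cam('wrist'); save(f,'w11.png')
R,p=cur(); go(R,p,[.588,.103,.300],106,'tub')
P=pts(f); hsv=cv2.cvtColor(f['img'],cv2.COLOR_RGB2HSV)
zf=p[2]-.2005+.025
m=(abs(P[:,:,2]-zf)<.008)&(hsv[:,:,1]<60)&(np.hypot(P[:,:,0]-p[0],P[:,:,1]-p[1])<.06)
q=P[m]; A=np.c_[q[:,:2]-p[:2],np.ones(len(q))]; s=np.linalg.lstsq(A,q[:,2],rcond=None)[0]; print('flange plane slope,z,exp',s,zf,len(q))
```

```text
t 33.17 tcp [0.5876 0.1013 0.3331] gap 0.014163312444575428 ff 80.93826055526733 F [-0.3991 -0.2721 -1.1876]
[[-0.962  -0.2731 -0.0048]
 [-0.2731  0.962  -0.001 ]
 [ 0.0049  0.0003 -1.    ]]
t 33.22
tub TURN [ 0.0005 -0.0044 -0.0033] SHIFT [-0.0008  0.0018  0.0334]
flange plane slope,z,exp [-0.0068 -0.001   0.1573] 0.15794584920813273 17601
```

View pics/w11.png

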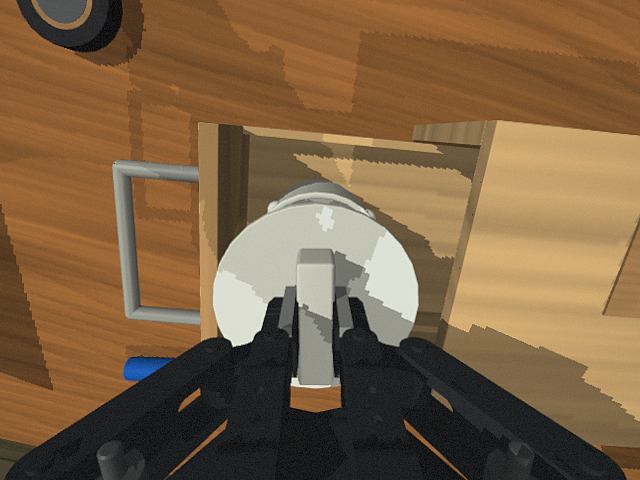

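The lid is held level above the tub. I'll lower it and then press in small steps.

Call:
{"api": "arm_command", "payload": {"moves": [{"tx": -0.001, "ty": 0.002, "tz": 0.015, "ax": 0, "ay": -0.004, "az": 0}, {"tx": 0, "ty": 0, "tz": 0.015, "ax": 0, "ay": 0, "az": 0}, {"tx": 0, "ty": 0, "tz": 0.008, "ax": 0, "ay": 0, "az": 0}, {"tx": 0, "ty": 0, "tz": 0, "ax": 0, "ay": 0, "az": 0}, {"tx": 0, "ty": 0, "tz": 0, "ax": 0, "ay": 0, "az": 0}, {"tx": 0, "ty": 0, "tz": 0, "ax": 0, "ay": 0, "az": 0}]}}

```text
t: 33.72
eef_pos: [0.5887, 0.105, 0.2967]
eef_rot: [[-0.962, -0.275, 0.002], [-0.275, 0.962, 0.002], [-0.002, 0.001, -1.0]]
ft_force: [-0.1, 0.3, -1.2]
finger_gap: 0.0142
finger_force: 80.9
```

Call:
{"api": "arm_command", "payload": {"moves": [{"tx": 0, "ty": 0, "tz": 0.003, "ax": 0, "ay": 0, "az": 0}, {"tx": 0, "ty": 0, "tz": 0.003, "ax": 0, "ay": 0, "az": 0}, {"tx": 0, "ty": 0, "tz": 0.002, "ax": 0, "ay": 0, "az": 0}, {"tx": 0, "ty": 0, "tz": 0, "ax": 0, "ay": 0, "az": 0}, {"tx": 0, "ty": 0, "tz": 0, "ax": 0, "ay": 0, "az": 0}]}}

```text
t: 34.13
eef_pos: [0.5884, 0.1056, 0.2885]
eef_rot: [[-0.961, -0.276, 0.001], [-0.276, 0.961, 0.002], [-0.002, 0.002, -1.0]]
ft_force: [-0.3, 0.4, 0.8]
finger_gap: 0.014
finger_force: 81.1
```

Call:
{"api": "arm_command", "payload": {"moves": [{"tx": 0.0005, "ty": -0.002, "tz": 0.001, "ax": 0, "ay": 0, "az": 0}, {"tx": 0, "ty": 0, "tz": 0.002, "ax": 0, "ay": 0, "az": 0}, {"tx": 0, "ty": 0, "tz": 0.002, "ax": 0, "ay": 0, "az": 0}, {"tx": 0, "ty": 0, "tz": 0, "ax": 0, "ay": 0, "az": 0}, {"tx": 0, "ty": 0, "tz": 0, "ax": 0, "ay": 0, "az": 0}]}}

```text
t: 34.55
eef_pos: [0.589, 0.1034, 0.2854]
eef_rot: [[-0.961, -0.276, 0.003], [-0.276, 0.961, 0.003], [-0.003, 0.002, -1.0]]
ft_force: [-2.7, -0.7, 7.5]
finger_gap: 0.0142
finger_force: 82.4
```

Call:
{"api": "arm_command", "payload": {"moves": [{"tx": 0, "ty": 0, "tz": 0.002, "ax": 0, "ay": 0, "az": 0}, {"tx": 0, "ty": 0, "tz": 0.002, "ax": 0, "ay": 0, "az": 0}, {"tx": 0, "ty": 0, "tz": 0, "ax": 0, "ay": 0, "az": 0}, {"tx": 0, "ty": 0, "tz": 0, "ax": 0, "ay": 0, "az": 0}]}}

```text
t: 34.88
eef_pos: [0.5893, 0.1028, 0.281]
eef_rot: [[-0.961, -0.275, 0.004], [-0.275, 0.961, 0.002], [-0.004, 0.001, -1.0]]
ft_force: [-0.4, -0.9, 1.4]
finger_gap: 0.0142
finger_force: 81.4
```

Call:
{"api": "arm_command", "payload": {"moves": [{"tx": 0, "ty": 0, "tz": 0.002, "ax": 0, "ay": 0, "az": 0}, {"tx": 0, "ty": 0, "tz": 0.002, "ax": 0, "ay": 0, "az": 0}, {"tx": 0, "ty": 0, "tz": 0, "ax": 0, "ay": 0, "az": 0}, {"tx": 0, "ty": 0, "tz": 0, "ax": 0, "ay": 0, "az": 0}]}}

```text
t: 35.22
eef_pos: [0.5875, 0.1031, 0.2728]
eef_rot: [[-0.961, -0.276, -0.001], [-0.276, 0.961, -0.0], [0.001, 0.0, -1.0]]
ft_force: [2.1, -1.8, -7.4]
finger_gap: 0.0143
finger_force: 80.2
```

Call:
{"api": "arm_command", "payload": {"moves": [{"tx": 0, "ty": 0, "tz": 0.002, "ax": 0, "ay": 0, "az": 0}, {"tx": 0, "ty": 0, "tz": 0.002, "ax": 0, "ay": 0, "az": 0}, {"tx": 0, "ty": 0, "tz": 0, "ax": 0, "ay": 0, "az": 0}, {"tx": 0, "ty": 0, "tz": 0, "ax": 0, "ay": 0, "az": 0}]}}

```text
t: 35.55
eef_pos: [0.5879, 0.1029, 0.2726]
eef_rot: [[-0.961, -0.275, -0.003], [-0.275, 0.961, 0.001], [0.002, 0.002, -1.0]]
ft_force: [-4.5, -2.1, 9.7]
finger_gap: 0.0142
finger_force: 82.4
```

Call:
{"api": "arm_command", "payload": {"moves": [{"tx": 0, "ty": 0, "tz": 0.002, "ax": 0, "ay": 0, "az": 0}, {"tx": 0, "ty": 0, "tz": 0, "ax": 0, "ay": 0, "az": 0}, {"tx": 0, "ty": 0, "tz": 0, "ax": 0, "ay": 0, "az": 0}]}}

```text
t: 35.8
eef_pos: [0.588, 0.1028, 0.2725]
eef_rot: [[-0.961, -0.275, -0.003], [-0.275, 0.961, 0.002], [0.003, 0.003, -1.0]]
ft_force: [-8.7, -2.5, 19.2]
finger_gap: 0.0142
finger_force: 83.7
```

It snapped home: the TCP is at 0.2725 as predicted and bottomed out. I'll release, back off and check it is level.

Call:
{"api": "arm_command", "payload": {"moves": [{"tx": 0, "ty": 0, "tz": -0.003, "ax": 0, "ay": 0, "az": 0}, {"tx": 0, "ty": 0, "tz": 0, "ax": 0, "ay": 0, "az": 0}, {"tx": 0, "ty": 0, "tz": 0, "ax": 0, "ay": 0, "az": 0}], "hand": 0.5}}

```text
t: 36.05
eef_pos: [0.5883, 0.1042, 0.272]
eef_rot: [[-0.961, -0.276, 0.001], [-0.276, 0.961, 0.003], [-0.001, 0.002, -1.0]]
ft_force: [0.0, 0.3, -0.2]
finger_gap: 0.0426
finger_force: 0.0
```

Call:
{"api": "arm_command", "payload": {"moves": [{"tx": 0, "ty": 0, "tz": -0.02, "ax": 0, "ay": 0, "az": 0}, {"tx": 0, "ty": 0, "tz": -0.035, "ax": 0, "ay": 0, "az": 0}, {"tx": 0, "ty": 0, "tz": -0.035, "ax": 0, "ay": 0, "az": 0}, {"tx": 0.02, "ty": -0.03, "tz": 0, "ax": 0, "ay": 0, "az": 0}, {"tx": 0.01, "ty": -0.03, "tz": 0, "ax": 0, "ay": 0, "az": 0}, {"tx": 0, "ty": 0, "tz": 0, "ax": 0, "ay": 0, "az": 0}, {"tx": 0, "ty": 0, "tz": 0, "ax": 0, "ay": 0, "az": 0}, {"tx": 0, "ty": 0, "tz": 0, "ax": 0, "ay": 0, "az": 0}]}}

```text
t: 36.72
eef_pos: [0.5758, 0.0379, 0.3613]
eef_rot: [[-0.961, -0.275, -0.001], [-0.275, 0.961, 0.002], [-0.0, 0.002, -1.0]]
ft_force: [0.7, -0.5, 0.3]
finger_gap: 0.0427
finger_force: 0.0
```

Run:
```python
from h import *
st(); f=cam('wrist'); save(f,'w12.png')
P=pts(f); hsv=cv2.cvtColor(f['img'],cv2.COLOR_RGB2HSV)
d=np.hypot(P[:,:,0]-.589,P[:,:,1]-.1035)
m=(P[:,:,2]>.088)&(P[:,:,2]<.108)&(hsv[:,:,1]<60)&(d<.047)&(hsv[:,:,2]>90)
q=P[m]; A=np.c_[q[:,:2]-[.589,.1035],np.ones(len(q))]; print('flange',np.linalg.lstsq(A,q[:,2],rcond=None)[0],len(q))
b=(P[:,:,2]>.111)&(P[:,:,2]<.14)&(d<.04); print('bar',np.median(P[b][:,2]),b.sum())
hb=(abs(P[:,:,2]-.097)<.006)&(hsv[:,:,1]<60)&(P[:,:,1]<0.0)&(abs(P[:,:,0]-.61)<.06); print('handle',P[hb].mean(0),hb.sum(),cv2.minAreaRect((P[hb][:,:2]*1000).astype(np.float32)))
```

```text
t 36.72 tcp [0.5758 0.0379 0.3613] gap 0.042659666020824896 ff 0.0 F [ 0.714  -0.491   0.2762]
[[-0.9613 -0.2754 -0.0005]
 [-0.2754  0.9613  0.0024]
 [-0.0002  0.0025 -1.    ]]
flange [-0.0059 -0.0031  0.0969] 7828
bar 0.1175691323925557 1373
handle [ 0.5941 -0.0176  0.0986] 2029 ((607.0758666992188, -20.188024520874023), (31.29724884033203, 111.18297576904297), 84.79454803466797)
```

View pics/w12.png

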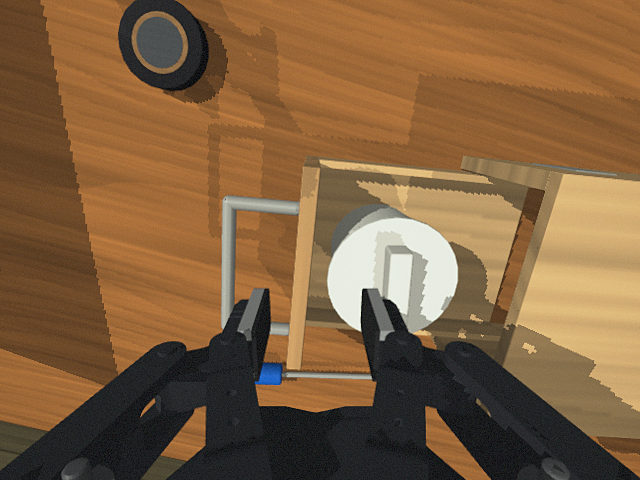

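The lid is seated: flange top at 96.9 mm, level within 0.4°. Now I'll go back to the handle to push the drawer shut.

Run:
```python
from h import *
R,p=cur(); go(R,p,[.611,-.0195,.250],100.3,'handle')
```

```text
t 36.77
handle TURN [ 2.61518536e-03 -8.69390833e-05  1.01053680e-01] SHIFT [-0.02411544 -0.06373799  0.1111795 ]
```

Call:
{"api": "arm_command", "payload": {"moves": [{"tx": 0, "ty": 0, "tz": 0, "ax": 0.002, "ay": 0, "az": 0.1}, {"tx": -0.012, "ty": -0.032, "tz": 0, "ax": 0, "ay": 0, "az": 0}, {"tx": -0.012, "ty": -0.032, "tz": 0, "ax": 0, "ay": 0, "az": 0}, {"tx": 0, "ty": 0, "tz": 0, "ax": 0, "ay": 0, "az": 0}, {"tx": 0, "ty": 0, "tz": 0, "ax": 0, "ay": 0, "az": 0}, {"tx": 0, "ty": 0, "tz": 0, "ax": 0, "ay": 0, "az": 0}]}}

```text
t: 37.27
eef_pos: [0.6111, -0.0195, 0.3611]
eef_rot: [[-0.984, -0.18, -0.001], [-0.18, 0.984, 0.001], [0.0, 0.001, -1.0]]
ft_force: [-0.4, 1.5, 0.1]
finger_gap: 0.0425
finger_force: 0.0
```

Run:
```python
from h import *
R,p=cur(); f=cam('wrist'); P=pts(f); hsv=cv2.cvtColor(f['img'],cv2.COLOR_RGB2HSV)
into=np.array([-.177,.984]); side=np.array([.984,.177]); Q=P[:,:,:2]-[.611,-.0195]; a=Q@into; b=Q@side
m=(abs(P[:,:,2]-.097)<.005)&(abs(a)<.03)&(abs(b)<.04)&(hsv[:,:,1]<60); print(m.sum(),'along',np.median(a[m]),np.percentile(a[m],[5,95]))
go(R,p,[.611,-.0195,.250],100.3,'handle')
```

```text
t 37.27
1331 along 0.0004564645369989851 [-0.00335351  0.00486226]
handle TURN [ 0.00080757 -0.00039936  0.00121608] SHIFT [9.60051139e-05 3.29491248e-05 1.11140324e-01]
```

Call:
{"api": "arm_command", "payload": {"moves": [{"tx": 0, "ty": 0, "tz": 0.03, "ax": 0, "ay": 0, "az": 0}, {"tx": 0, "ty": 0, "tz": 0.03, "ax": 0, "ay": 0, "az": 0}, {"tx": 0, "ty": 0, "tz": 0.03, "ax": 0, "ay": 0, "az": 0}, {"tx": 0, "ty": 0, "tz": 0.02, "ax": 0, "ay": 0, "az": 0}, {"tx": 0, "ty": 0, "tz": 0, "ax": 0, "ay": 0, "az": 0}, {"tx": 0, "ty": 0, "tz": 0, "ax": 0, "ay": 0, "az": 0}]}}

```text
t: 37.82
eef_pos: [0.6102, -0.0192, 0.2506]
eef_rot: [[-0.983, -0.181, -0.003], [-0.181, 0.983, 0.001], [0.003, 0.001, -1.0]]
ft_force: [0.8, 0.2, 0.9]
finger_gap: 0.0424
finger_force: 0.0
```

Call:
{"api": "arm_command", "payload": {"moves": [{"tx": 0, "ty": 0, "tz": 0, "ax": 0, "ay": 0, "az": 0}, {"tx": 0, "ty": 0, "tz": 0, "ax": 0, "ay": 0, "az": 0}, {"tx": 0, "ty": 0, "tz": 0, "ax": 0, "ay": 0, "az": 0}, {"tx": 0, "ty": 0, "tz": 0, "ax": 0, "ay": 0, "az": 0}, {"tx": 0, "ty": 0, "tz": 0, "ax": 0, "ay": 0, "az": 0}, {"tx": 0, "ty": 0, "tz": 0, "ax": 0, "ay": 0, "az": 0}], "hand": 1, "force": 60}}

```text
t: 38.32
eef_pos: [0.6121, -0.02, 0.2543]
eef_rot: [[-0.984, -0.179, 0.004], [-0.179, 0.984, 0.002], [-0.005, 0.001, -1.0]]
ft_force: [-1.8, 2.8, 6.3]
finger_gap: 0.0076
finger_force: 58.7
```

Call:
{"api": "arm_command", "payload": {"moves": [{"tx": 0, "ty": 0.012, "tz": 0, "ax": 0, "ay": 0, "az": 0}, {"tx": 0, "ty": 0.018, "tz": 0, "ax": 0, "ay": 0, "az": 0}, {"tx": 0, "ty": 0.018, "tz": 0, "ax": 0, "ay": 0, "az": 0}, {"tx": 0, "ty": 0.018, "tz": 0, "ax": 0, "ay": 0, "az": 0}, {"tx": 0, "ty": 0.018, "tz": 0, "ax": 0, "ay": 0, "az": 0}, {"tx": 0, "ty": 0.018, "tz": 0, "ax": 0, "ay": 0, "az": 0}, {"tx": 0, "ty": 0.018, "tz": 0, "ax": 0, "ay": 0, "az": 0}, {"tx": 0, "ty": 0.01, "tz": 0, "ax": 0, "ay": 0, "az": 0}]}}

```text
t: 38.98
eef_pos: [0.5888, 0.1068, 0.2543]
eef_rot: [[-0.984, -0.179, 0.004], [-0.179, 0.984, -0.001], [-0.004, -0.002, -1.0]]
ft_force: [-1.5, -2.7, 7.2]
finger_gap: 0.0077
finger_force: 59.6
```

Call:
{"api": "arm_command", "payload": {"moves": [{"tx": 0, "ty": 0.008, "tz": 0, "ax": 0, "ay": 0, "az": 0}, {"tx": 0, "ty": 0.004, "tz": 0, "ax": 0, "ay": 0, "az": 0}, {"tx": 0, "ty": 0.004, "tz": 0, "ax": 0, "ay": 0, "az": 0}, {"tx": 0, "ty": 0, "tz": 0, "ax": 0, "ay": 0, "az": 0}, {"tx": 0, "ty": 0, "tz": 0, "ax": 0, "ay": 0, "az": 0}]}}

```text
t: 39.4
eef_pos: [0.586, 0.1218, 0.2543]
eef_rot: [[-0.984, -0.178, 0.004], [-0.178, 0.984, -0.001], [-0.004, -0.001, -1.0]]
ft_force: [-2.1, -0.6, 6.8]
finger_gap: 0.008
finger_force: 59.7
```

Call:
{"api": "arm_command", "payload": {"moves": [{"tx": 0, "ty": 0.003, "tz": 0, "ax": 0, "ay": 0, "az": 0}, {"tx": 0, "ty": 0.003, "tz": 0, "ax": 0, "ay": 0, "az": 0}, {"tx": 0, "ty": 0.002, "tz": 0, "ax": 0, "ay": 0, "az": 0}, {"tx": 0, "ty": 0, "tz": 0, "ax": 0, "ay": 0, "az": 0}, {"tx": 0, "ty": 0, "tz": 0, "ax": 0, "ay": 0, "az": 0}]}}

```text
t: 39.82
eef_pos: [0.5848, 0.1283, 0.2543]
eef_rot: [[-0.984, -0.177, 0.004], [-0.177, 0.984, -0.002], [-0.004, -0.003, -1.0]]
ft_force: [-2.1, -3.2, 8.0]
finger_gap: 0.0078
finger_force: 59.7
```

Call:
{"api": "arm_command", "payload": {"moves": [{"tx": 0, "ty": 0.003, "tz": 0, "ax": 0, "ay": 0, "az": 0}, {"tx": 0, "ty": 0.002, "tz": 0, "ax": 0, "ay": 0, "az": 0}, {"tx": 0, "ty": 0, "tz": 0, "ax": 0, "ay": 0, "az": 0}, {"tx": 0, "ty": 0, "tz": 0, "ax": 0, "ay": 0, "az": 0}]}}

```text
t: 40.15
eef_pos: [0.5846, 0.1293, 0.2543]
eef_rot: [[-0.985, -0.174, 0.005], [-0.174, 0.985, -0.007], [-0.004, -0.008, -1.0]]
ft_force: [-1.2, -7.8, 8.5]
finger_gap: 0.0077
finger_force: 59.7
```

Call:
{"api": "arm_command", "payload": {"moves": [{"tx": 0, "ty": 0.003, "tz": 0, "ax": 0, "ay": 0, "az": 0}, {"tx": 0, "ty": 0, "tz": 0, "ax": 0, "ay": 0, "az": 0}, {"tx": 0, "ty": 0, "tz": 0, "ax": 0, "ay": 0, "az": 0}]}}

```text
t: 40.4
eef_pos: [0.5845, 0.1299, 0.2543]
eef_rot: [[-0.985, -0.172, 0.006], [-0.173, 0.985, -0.011], [-0.004, -0.011, -1.0]]
ft_force: [0.5, -10.9, 8.1]
finger_gap: 0.0077
finger_force: 59.8
```

Call:
{"api": "arm_command", "payload": {"moves": [{"tx": 0, "ty": 0, "tz": 0, "ax": 0, "ay": 0, "az": 0}, {"tx": 0, "ty": 0, "tz": 0, "ax": 0, "ay": 0, "az": 0}, {"tx": 0, "ty": 0, "tz": 0, "ax": 0, "ay": 0, "az": 0}, {"tx": 0, "ty": -0.006, "tz": 0, "ax": 0, "ay": 0, "az": 0}, {"tx": 0, "ty": 0, "tz": -0.025, "ax": 0, "ay": 0, "az": 0}, {"tx": 0, "ty": 0, "tz": -0.035, "ax": 0, "ay": 0, "az": 0}, {"tx": 0, "ty": 0, "tz": -0.035, "ax": 0, "ay": 0, "az": 0}, {"tx": 0, "ty": -0.03, "tz": -0.01, "ax": 0, "ay": 0, "az": 0}], "hand": 0.5}}

```text
t: 41.07
eef_pos: [0.5896, 0.1108, 0.3628]
eef_rot: [[-0.982, -0.189, 0.01], [-0.189, 0.982, 0.008], [-0.011, 0.006, -1.0]]
ft_force: [2.1, 1.7, 0.8]
finger_gap: 0.0424
finger_force: 0.0
```

Call:
{"api": "arm_command", "payload": {"moves": [{"tx": 0.02, "ty": -0.03, "tz": 0, "ax": 0, "ay": 0, "az": 0}, {"tx": 0.03, "ty": -0.02, "tz": 0, "ax": 0, "ay": 0, "az": 0}, {"tx": 0.03, "ty": 0, "tz": 0, "ax": 0, "ay": 0, "az": 0}, {"tx": 0, "ty": 0, "tz": 0, "ax": 0, "ay": 0, "az": 0}, {"tx": 0, "ty": 0, "tz": 0, "ax": 0, "ay": 0, "az": 0}]}}

```text
t: 41.48
eef_pos: [0.5169, 0.0383, 0.3565]
eef_rot: [[-0.984, -0.177, -0.0], [-0.177, 0.984, 0.001], [0.0, 0.001, -1.0]]
ft_force: [0.9, -0.0, 1.3]
finger_gap: 0.0428
finger_force: 0.0
```

Run:
```python
from h import *
st(); f=cam('side')
a=cv2.resize(f['img'][140:270,230:390],(800,600),interpolation=2)[:,:,::-1]
cv2.imwrite('pics/end.png',a); save(f,'endfull.png')
```

```text
t 41.48 tcp [0.5169 0.0383 0.3565] gap 0.04283600356993134 ff 0.0 F [ 0.9219 -0.0137  1.255 ]
[[-0.9843 -0.1765 -0.0003]
 [-0.1765  0.9843  0.0007]
 [ 0.0001  0.0007 -1.    ]]
```

View pics/end.png

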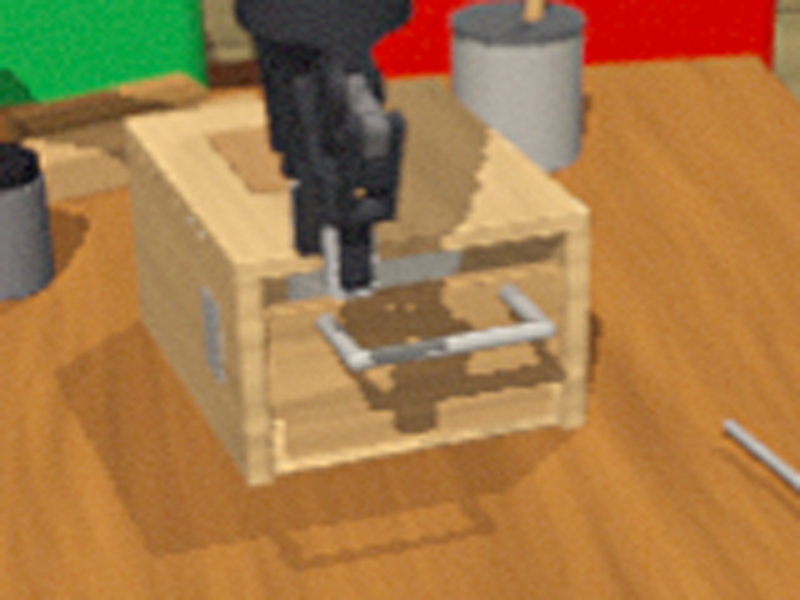

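The drawer front is flush in the unit's face with the lid under the top board, so I'm handing in.

```bash
python3 -c "
from plant import close_job
print(close_job())"
```

```text
the job is handed in; nothing more can be done
None
```

I put all four nuts in the tub, pressed the lid home and level, pushed the drawer fully shut, and handed the job in at about 41 s of robot time; no verdict came back.

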